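# Take the pulley off the quick-release stand and put it away

## Robot

A 7-joint arm with a two-finger parallel gripper is mounted at the origin on the work surface. World frame = base frame: x ahead of the robot, y to its left, z up, the work surface at z = 0. Lengths are in mm, angles in rad, forces in N, time in s.
With the tool pointing down it reaches from about 400 to 925 mm from the base axis. Payload 4.1 kg.
Tool frame: the origin (TCP) lies at the very end of the fingers, on their centre line; the grasp point (between the pads) lies 19 mm behind it; z points along the fingers, y is the direction in which the jaws open and shut (so a half turn about z gives the same grasp; the last joint's range is limited). The gripper opens to 85 mm and grips with 20 to 120 N. Pads are 22 mm wide; open, the fingers measure 114 mm over their backs; the gripper's body (76 mm by 85 mm) begins 54 mm behind the grasp point. The pads swing forward as they close: fully open they stand 13 mm farther back than shut.
Start: joints at [-1.252, 0.398, 0.045, 1.537, -0.019, 1.207, -0.051], TCP at [263.721, 594.133, 231.347] pointing down, gripper open.
Joint ranges: [-2.82, 2.82], [-0.49, 2.23], [-1.37, 1.46], [0, 2.46], [-1.36, 4.5], [0.23, 2], [-2.94, 2.94]. Speed limits (rad/s): [2.57, 2.57, 3.14, 3.14, 3.14, 3.14, 3.14].

## Interface

Orientations are given as a unit quaternion [w, x, y, z].
In Python, from plant import env, viewer gives the robot as it stands.
- The arm moves only by the tool drive_tool, never from a script. Its argument "deltas" is a list of rows, each an object of numbers: "jaw": the closure, from -1 (fully open) to 1 (shut); "x", "y", "z": the shift along the tool's x, y, z in m; "wx", "wy", "wz": the turn, a rotation vector about the tool's x, y, z in rad. In form: [{"jaw": .., "x": .., "y": .., "z": .., "wx": .., "wy": .., "wz": ..}, ...]. A call has exactly 8 rows; each row shifts and turns the commanded pose from where the row before left it, along the tool's axes as they then stand; what a row does not reach is not made up. A row lasts 1/10 s, in which the tool goes at most 50 mm and 8.59 degrees, less where a joint would pass 70% of its speed; a pose out of reach is approached as far as the arm can. A call with a gripper value outside its range is refused whole. The fingers move at their own pace and stop on an object; "force" is the grip in N (left out, the last holds). Time passes only in rows, so rows that do not move let the fingers close, or fill a call up. It gives the time, the measured TCP pose, the force and the opening at its end, in the units of the state.
- env.get_obs(): the state, without advancing time (a new reading comes with each control period).
- viewer.grab_frame(name): name is "side" or "top" or "wrist"; returns a dict with "image" (480x640x3 uint8, blue, green, red), "z_map" (480x640 float32, mm along the optical axis (not along the pixel's ray), 0 where there is no reading), "camera_matrix" (3x3 intrinsics, pixels), "eye" and "rotation" of the camera in the world. Camera axes: x right, y down, z forward; pixel columns grow to the right and rows downward; lengths in mm; the calibration is good to about 2 mm. The wrist camera is an equidistant fisheye: a pixel r from the principal point sees the ray r / f radians off the axis. A picture is of the moment at which its call begins.
- env.close_job(): hands the job in, once; it reports no verdict.
The state is a dict: "clock": time; "joints": joint angles; "joint_velocities": joint speeds; "effort": joint torques, N m; "tcp_pos": TCP position; "tool_rot": TCP orientation; "ft_force": force on the tool from outside, world axes, zero at the start; "wrist_torque": the same for the moment, N m; "grip_width": finger opening in mm.
Only numpy, scipy, OpenCV 4.12 (cv2) and the standard library are available. Lean on these libraries where they do the work, as an engineer would, in place of code of your own. Each camera call takes 0.05 s, during which the arm holds its last target. There are 200 camera calls.

## Task

The lesson is over: flip the cam lever on the pulley stand fully open, then take hold of the pulley from the front, ease its axle off the seats over the small lips and lower it out of the slots. Carry the pulley to the empty wooden cradle and set it down, not drop it, with both ends of its axle in the notches, and let go. Leave the lever open, never let the pulley touch the bench, and leave the other pulley and everything else on the bench where it is.

Things in the scene. Friction and masses are not known exactly. Their poses are not given: they have to be found in the camera images.
- pulley_center (a point): Centre of the pulley to take off: the larger grey grooved wheel, 120 mm diameter, flat sides 16 mm apart except for a 24 mm diameter steel hub 28 mm wide; 0.2 to 0.45 kg. Its steel axle, 10 mm diameter, 72 mm long, sticks out on both sides. The y axis runs along the axle; the wheel may be turned about it.
- pulley: The same wheel as a body; origin at its centre, y along the axle.
- stand: Pulley stand, fixed. Origin on the bench straight below the seated axle; -x is its open front, y along the axle to the lever side, z up. Base plate 12 mm thick, 190 mm in y, from 70 mm before to 150 mm behind the origin. Two uprights and a cross-beam 100 to 135 mm behind the axle, top 268 mm. A cheek with an open-ended slot stands 17 to 23 mm to each side of the wheel's mid-plane.
- overhang (a point): Midway between the front ends of the two flat arms (6 mm thick, 40 mm apart) that run from the beam forward over the pulley, 240 to 265 mm above the bench; this point is 35 mm before the axle, 252 mm up. The arms are joined here. They leave no room for a gripper straight above the wheel: its front part is pinched across its sides with the tool tilted, pointing down and to the back.
- seat (a point): Centre of the axle when seated, 170 mm above the bench, midway between the cheeks; axes as the stand's. A lip 7 mm high keeps the axle here by weight when the lever is open. To pass it raise the axle square to the slot (up and to the front, 35 degrees from vertical) by more than 7 and less than 15 mm (10 or 11 is right). The hub has 3 mm of play to each cheek.
- slot_mouth (a point): Point 25 mm from the seat along the slots, level in y with it; axes as the stand's. The slots run from the seat to the front and down, 35 degrees below level, and end 12 mm from the axle's centre: after 20 mm along this line (raised as told at the seat) the axle is free. The front side of the wheel, more than 15 mm along this direction, is clear of the cheeks.
- cam_lever (a joint): Cam lever outside the stand's +y cheek, hinge along y. 0 = closed: lever to the front, 20 degrees below level, cam nose on the axle so it cannot rise; starts at 0 to 0.12. Grows as the lever swings up and back; 1.95 rad = fully open, at the stop, upright and leaning slightly back. Stiff hinge (0.12 N m, 1.6 N at the grip): stays where it is left. The pulley cannot leave until it is open.
- lever_grip (a point): Middle of the lever's black cross grip: a round bar 12 mm in diameter, 44 mm long, parallel to the stand's y, sticking out sideways, free all round. 62 mm to the +y side of the wheel's mid-plane, 75 mm from the hinge axis. Can be pinched from above.
- lever_pivot (a point): Point on the lever's hinge axis, level in y with the middle of the grip; axes as the stand's. The grip travels round it on a 75 mm radius.
- cradle: The empty wooden cradle, fixed: base 100 x 90 x 10 mm and two upright plates 8 mm thick, 26 mm wide in x, inner faces 40 mm apart in y, each with a V notch (45 degree flanks, about 30 mm wide at the mouth) in its top; tips 89 mm above the bench. Origin under its centre, y along an axle lying in the notches. No front or back. Same as the other cradle, but empty.
- cradle_seat (a point): Centre of an axle lying in the empty cradle's notches, midway between the plates, 80 mm above the bench; axes as the cradle's. The wheel then stands between the plates, clear of the base by 10 mm.
- full_cradle: The other, identical cradle, fixed, which already holds the spare pulley.
- spare: Smaller spare pulley, 90 mm diameter, 16 mm thick, same axle, lying in its cradle; origin at its centre, 80 mm above the bench. Leave alone.
- flask_a: conical glass flask with a pipette standing in it, 68 mm wide, 130 mm tall; loose; origin under its centre. Leave alone.
- flask_b: smaller conical glass flask with a pipette in it, 62 mm wide, 122 mm tall; loose; origin under its centre. Leave alone.
- beaker: open glass beaker, 72 mm wide, 90 mm tall; loose; origin under its centre. Leave alone.
- amber_bottle: brown glass bottle, 72 mm wide, 133 mm tall; loose; origin under its centre. Leave alone.
- spot_plate: flat white and black spot plate, 80 x 110 x 14 mm; loose; origin under its centre. Leave alone.
- marker_cup: clear cup of felt pens, 76 mm wide, 125 mm tall with the pens; loose; origin under its centre. Leave alone.
- slotted_masses: stack of brass slotted masses on a hanger, 44 mm wide, 66 mm tall; loose; origin under its centre. Leave alone.
There are look-alikes about, which are no part of the job. Leave any purple look-alike of the cradle alone.

How it is judged (in metres and radians):
On the way, in this order (a step that is already met when the one before it is completed fails the run):
1. the cam lever is flipped open (more than 1.5 rad) with the pulley still on its seats (value of joint cam_lever above 1.5 rad and distance between pulley_center and seat below 0.012 m), for 0.2 s.
2. the pulley, held in the fingers, has been lowered out of the slots: its centre at least 30 mm from the seat and 10 mm or more below it, still by the stand (within 150 mm) (contact force between the fingers and pulley above 0.5 N and distance between pulley_center and seat above 0.03 m and z of pulley_center in the frame of seat below -0.01 m and horizontal distance between pulley_center and seat below 0.15 m), for 0.1 s.
3. the axle is set down in both notches of the empty cradle while still held (contact force between the fingers and pulley above 0.5 N and x of pulley_center in the frame of cradle_seat between -0.006 and 0.006 m and y of pulley_center in the frame of cradle_seat between -0.009 and 0.009 m and z of pulley_center in the frame of cradle_seat between -0.006 and 0.006 m and angle between the y axis of pulley_center and the y axis of cradle_seat, either way round below 0.1 rad), for 0.2 s.
At the end, for the whole second after the job is handed in: The pulley rests, released and still, with its axle in both notches of the empty cradle (centre within 6 mm of the seat point across and in height and 9 mm along the axle, axle within 0.1 rad of the cradle's), and the cam lever is open (more than 1.4 rad) (x of pulley_center in the frame of cradle_seat between -0.006 and 0.006 m and y of pulley_center in the frame of cradle_seat between -0.009 and 0.009 m and z of pulley_center in the frame of cradle_seat between -0.006 and 0.006 m and angle between the y axis of pulley_center and the y axis of cradle_seat, either way round below 0.1 rad and linear speed of pulley below 0.02 m/s and angular speed of pulley below 0.5 rad/s and value of joint cam_lever above 1.4 rad); the robot touches nothing.
It fails at once if the pulley is dropped or set down on the bench (height (world z) of pulley_center below 0.066 m).
It fails at once if the spare pulley is pushed more than 15 mm (distance of spare from where it was at the start of the episode above 0.015 m).
It fails at once if a flask, the beaker, the bottle, the spot plate, the cup of pens or the brass masses are pushed more than 25 mm (distance of any of flask_a, flask_b, beaker, amber_bottle, spot_plate, marker_cup, slotted_masses from where it was at the start of the episode above 0.025 m).
It fails at once if a flask, the beaker, the bottle, the cup of pens or the brass masses are tipped over (angle between any of flask_a, flask_b, beaker, amber_bottle, marker_cup, slotted_masses's own z axis and vertical above 0.5 rad).
It also fails if it takes over 67 s, if anything falls off the work surface, if the arm or the gripper's body presses on something with over 40 N, if the wrist force passes 120 N, or if a joint passes its speed limit or range.

## Working session

There is one attempt and no reset: what is moved stays moved. The work goes in short steps, Python scripts to look and compute and a tool call to move; the robot and the scene stay as the last step left them, time stands still between calls to the robot, and variables do not carry over. Pictures are saved under pics/ and viewed, about 8 in all and at most 12, crops included, and the job is handed in when it is done.

Besides the shell and the picture viewer there is one more tool, called after "Emit:" as name(argument=value, ...), one argument or row to a line, values as JSON. drive_tool: Moves the arm, as the interface text tells. Its arguments: {"type":"object","properties":{"deltas":{"type":"array","items":{"type":"object","properties":{"jaw":{"type":"number"},"x":{"type":"number"},"y":{"type":"number"},"z":{"type":"number"},"wx":{"type":"number"},"wy":{"type":"number"},"wz":{"type":"number"}}}},"force":{"type":"number"}},"required":["deltas"]}

```bash
ls; mkdir -p pics; cat > h.py <<'E'
import numpy as np, cv2, sys
from plant import env, viewer
def grab(n):
    f=viewer.grab_frame(n); np.savez('pics/%s.npz'%n,**f); return f
def cloud(f):
    K=np.array(f['camera_matrix']);z=f['z_map'];v,u=np.mgrid[:480,:640]
    p=np.stack([(u-K[0,2])/K[0,0]*z,(v-K[1,2])/K[1,1]*z,z],-1)
    return p@np.array(f['rotation']).T+np.array(f['eye'])
E
python3 - <<'E'
from h import *
o=env.get_obs();print({k:np.round(v,3) for k,v in o.items()})
for n in('side','top'):
    f=grab(n);cv2.imwrite('pics/%s0.png'%n,f['image']);print(n,f['camera_matrix'],f['eye'],f['rotation'])
E
```

```text
pics
{'clock': np.float64(0.0), 'joints': array([-1.252,  0.399,  0.045,  1.538, -0.019,  1.207, -0.051]), 'joint_velocities': array([-0.001,  0.002, -0.   ,  0.002,  0.002,  0.001,  0.   ]), 'effort': array([-1.0000e-03, -4.7514e+01,  1.3640e+00, -2.5423e+01,  1.2000e-02,
        9.0000e-03,  0.0000e+00]), 'tcp_pos': array([263.451, 593.522, 230.237]), 'tool_rot': array([-0.   ,  0.207,  0.978, -0.001]), 'ft_force': array([-0.014,  0.469, -0.001]), 'wrist_torque': array([0.008, 0.023, 0.029]), 'grip_width': np.float64(85.002)}
side [[617.92846141   0.         319.38120273]
 [  0.         617.92846141 239.60773641]
 [  0.           0.           1.        ]] [ -25.06021965 1165.80779011 1106.13808746] [ 0.09636925 -0.17420496  0.87354614 -0.44416521]
top [[537.47395217   0.         310.85397433]
 [  0.         537.47395217 235.0105699 ]
 [  0.           0.           1.        ]] [ 322.4593556   -61.35143615 1256.6341716 ] [-0.05193654  0.71491679 -0.69520542  0.05372153]
```

```bash
python3 - <<'E'
import re
s=open('h.py').read()
s=s.replace("    return p@np.array(f['rotation']).T+","    return p@R(f['rotation']).T+").replace("def grab","from scipy.spatial.transform import Rotation as Ro\ndef R(q): return Ro.from_quat(np.asarray(q),scalar_first=True).as_matrix()\ndef grab")
open('h.py','w').write(s)
E
echo
```

```text
(no output)
```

View pics/side0.png

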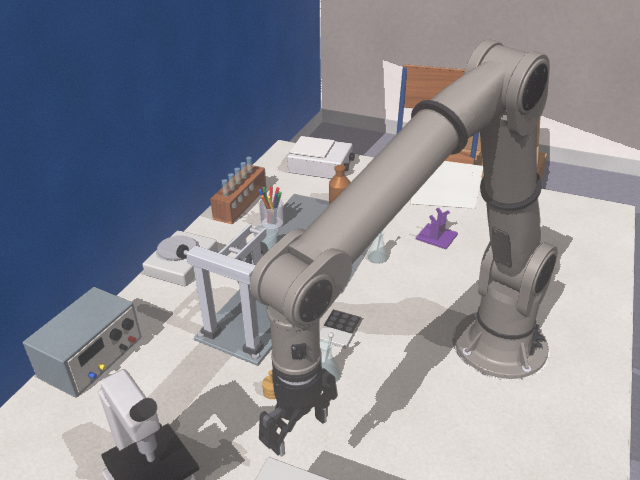

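View pics/top0.png

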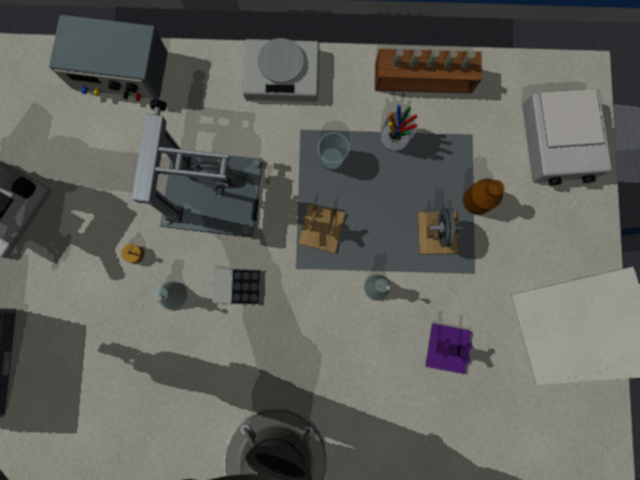

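```bash
python3 - <<'E'
from h import *
f=dict(np.load('pics/top.npz'));P=cloud(f)
cv2.imwrite('pics/c1.png',cv2.resize(f['image'][95:275,120:360],None,fx=3.3,fy=3.3,interpolation=cv2.INTER_CUBIC))
z=P[...,2]; h=np.clip(z,0,300);np.set_printoptions(linewidth=250,suppress=True)
print('stand height/10');print((h[140:240:3,130:275:3]/10).round().astype(int))
print('cradle');print((h[198:256:2,296:350:2]/10).round().astype(int))
for uv in[(150,160),(190,160),(225,165),(225,178),(322,228),(240,170),(258,165),(258,210)]: print(uv,P[uv[1],uv[0]].round(1))
E
```

```text
stand height/10
[[0 0 0 ... 0 0 0]
 [0 0 0 ... 0 0 0]
 [0 0 1 ... 0 0 0]
 ...
 [0 0 0 ... 1 0 0]
 [0 0 1 ... 0 0 0]
 [0 0 0 ... 0 0 0]]
cradle
[[ 0  0  0  0  0  0  0  0  1  0  1  0  0  0  0  0  0  0  0  0  0  0  0  0  0  0  0]
 [ 0  0  0  0  0  0  0  0  0  0  0  0  0  0  0  1  0  0  0  0  0  0  0  0  0  0  1]
 [ 0  1  0  0  0  0  0  0  0  0  0  0  0  0  0  0  0  0  0  0  1  0  0  0  0  0  0]
 [ 0  0  0  0  0  0  1  1  1  0  0  0  0  0  1  0  0 30  0  0  0  0  0  0  0  0  0]
 [ 0  0  0  0  0  0  1  1  1  1  1  1  0  0  0  0  0  0  0  0  0  0  0  0  0  0  0]
 [ 0  0  0  0  0  0  1  1  1  1  1  1  1  1  1  1  0  0  0  0  0  0  0  0  0  0  0]
 [ 0  0  0  0  0  0  1  1  1  1  1  1  1  1  1  1  1  1  1  1  0  0  0  0  0  0  0]
 [ 0  0  1  0  0  1  1  1  9  9  1  1  2  1  1  1  1  1  1  1  1  1  1  1  0  0  0]
 [ 0  0  0  1  0  1  1  1  8  9  1  1  1  1  1  1  1  1  1  1  1  1  1  1  0  0  0]
 [ 0  1  1  0  0  1  1  1  8  8  2  1  0  1  1  1  1  1  1  8  1  1  1  1  0  0  0]
 [ 0  0  0  0  1  1  1  1  8  8  1  1  1  1  1  1  1  1  1  9  9  1  1  1  0  0  1]
 [ 0  0  0  0  1  1  1  7  7  4  
[... 1027 characters left out ...]
  1  1  1  1  0  0  0  0  1  0]
 [ 0  0  0  0  1  1  1  1  1  1  1  1  1  1  1  1  1  1  1  1  1  0  0  0  0  0  0]
 [ 0  1  0  0  0  0  0  0  0  1  1  0  1  1  1  1  1  1  1  1  1  0  0  0  0  0  0]
 [ 0  0  0  0  0  0  0  0  0  0  0  0  0  0  1  1  1  1  1  1  0  0  0  0  0  0  0]
 [ 0  0  0  0  0  0  0  0  0  0  0  0  0  0  0  0  0  1  1  1  0  1  0  0  0  0  0]
 [ 0  0  0  0  0  0  1  0  0  0  0  0  0  0  0  0  0  0  0  0  0  0  0  0  0  0  0]]
(150, 160) [606.9 247.5 267.4]
(190, 160) [682.8 231.6  12.8]
(225, 165) [604.3 106.6 256.4]
(225, 178) [577.4 104.4 261.4]
(322, 228) [527.4 -87.6  11.9]
(240, 170) [661.5 111.1  13.5]
(258, 165) [674.1  68.4  16.8]
(258, 210) [568.2  65.4   1.5]
```

View pics/c1.png

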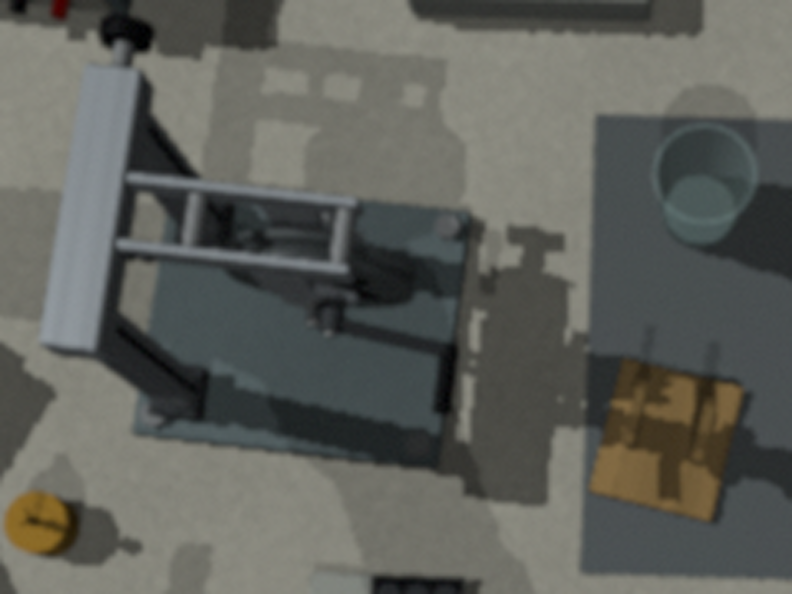

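```bash
python3 - <<'E'
from h import *
f=dict(np.load('pics/top.npz'));P=cloud(f);Z=P[...,2];v,u=np.mgrid[:480,:640]
hsv=cv2.cvtColor(f['image'],cv2.COLOR_BGR2HSV)
def box(m,n,zr=None):
    m=cv2.morphologyEx(m.astype(np.uint8),cv2.MORPH_OPEN,np.ones((2,2)))
    k,l,s,c=cv2.connectedComponentsWithStats(m);i=1+s[1:,4].argmax();q=P[l==i]
    if zr is not None: # recast on plane z=zr
        e=f['eye'];q=e+(q-e)*((zr-e[2])/(q[:,2]-e[2]))[:,None]
    r=cv2.minAreaRect(q[:,:2].astype(np.float32));print(n,len(q),np.round(r[0],1),np.round(r[1],1),round(r[2],1),'z',np.median(q[:,2]).round(1))
    return r
roi=(u>120)&(u<280)&(v>100)&(v<250)
box(roi&(Z>245)&(Z<290)&(u<168),'beam',268)
box(roi&(Z>235)&(Z<285)&(u>166),'arms',265)
b=f['image'].astype(int)
base=roi&(Z>4)&(Z<22)&(b[...,0]>b[...,2]+4)
box(cv2.morphologyEx(base.astype(np.uint8),cv2.MORPH_CLOSE,np.ones((5,5)))>0,'base',12)
cr=(u>290)&(u<352)&(v>195)&(v<260)
box(cr&(hsv[...,1]>90)&(hsv[...,0]<25)&(Z<25)&(Z>3),'cradlebase',10)
m=cr&(Z>55)&(Z<110)
k,l,s,c=cv2.connectedComponentsWithStats(m.astype(np.uint8))
for i in range(1,k):
    if s[i,4]>8:
        q=P[l==i];e=f['eye'];q=e+(q-e)*((85-e[2])/(q[:,2]-e[2]))[:,None];r=cv2.minAreaRect(q[:,:2].astype(np.float32));print('plate',s[i,4],r, )
g=roi&(u>249)&(u<262)&(v>196)&(v<224)&(Z>90)
print('grip',g.sum(),np.median(P[g],0));
q=P[g];print(np.round(q[q[:,0].argsort()][::4],0))
g=(u>190)&(u<275)&(v>165)&(v<225)&(Z>100)&(Z<240)
h=Z.copy();h[Z>235]=0
np.set_printoptions(linewidth=300,threshold=100000)
print((Z[170:226:2,194:270:2]/10).round().astype(int))
E
```

```text
beam 2176 [nan nan] [0. 0.] 0.0 z nan
arms 920 [615.  157.9] [117.8  46.6] 66.8 z nan
base 4426 [nan nan] [0. 0.] 0.0 z nan
cradlebase 1400 [525.9 -89. ] [88.8 98.3] 77.3 z nan
plate 75 ((532.546142578125, -63.13690185546875), (8.547051429748535, 43.09076690673828), 76.88693237304688)
plate 71 ((522.1702880859375, -109.51467895507812), (7.516979217529297, 42.993587493896484), 77.43260192871094)
grip 138 [537.25653753  56.12283011 172.9440245 ]
[[513.  55. 178.]
 [514.  57. 172.]
 [516.  51. 172.]
 [517.  55. 175.]
 [519.  52. 169.]
 [520.  56. 171.]
 [522.  56. 174.]
 [523.  52. 169.]
 [525.  62. 169.]
 [526.  58. 175.]
 [526.  52. 172.]
 [529.  52. 170.]
 [530.  60. 173.]
 [532.  54. 174.]
 [533.  59. 169.]
 [534.  54. 175.]
 [536.  58. 174.]
 [537.  61. 169.]
 [538.  58. 174.]
 [540.  56. 176.]
 [541.  50. 172.]
 [543.  50. 174.]
 [544.  52. 177.]
 [545.  55. 170.]
 [547.  55. 172.]
 [549.  59. 174.]
 [550.  49. 169.]
 [551.  59. 173.]
 [552.  51. 171.]
 [553.  61. 174.]
 [553.  53. 174.]
 [555.  53. 176.]
 [555.  51. 175.]
 [556.  65. 178.]
 [557.  59. 173.]]
[[ 21  21  21  22  22
[... 3747 characters left out ...]
1   1   1   1   1   1   1   1   1   1   1   1   1   2   1   1   2   1  18  17  17   0   0   0   0   0   0]
 [  1   1   1   2   1   2   1   1   1   1   1   1   1   2   1   2   2   1   1   1   2   1   1   1   1   1   1   1   1  17  18   0   0   0   0   0  -1   0]
 [  1   1   2   1   1   1   2   1   2   1   1   1   0   1   1   1   1   1   1   1   1   2   1   1   2   1   1   1   1   1   1   0   0   0   0   0   0   0]
 [  1   1   1   1   1   1   1   1   1   1   1   1   2   1   1   1   2   1   1   1   1   2   1   1   1   1   1   1   1   1   0   0   0   0   0   0   0   0]]<stdin>:8: RuntimeWarning: divide by zero encountered in divide
<stdin>:8: RuntimeWarning: invalid value encountered in multiply
```

```bash
python3 - <<'E'
from h import *
f=dict(np.load('pics/top.npz'));P=cloud(f);Z=P[...,2];v,u=np.mgrid[:480,:640];e=f['eye']
K=f['camera_matrix']
D=np.stack([(u-K[0,2])/K[0,0],(v-K[1,2])/K[1,1],np.ones_like(u)],-1)@R(f['rotation']).T
def cast(zr): return e+D*((zr-e[2])/D[...,2])[...,None]
b=f['image'].astype(int)
def comp(m):
    k,l,s,c=cv2.connectedComponentsWithStats(m.astype(np.uint8),connectivity=4);return l==1+s[1:,4].argmax()
def rect(m,zr,n):
    r=cv2.minAreaRect(cast(zr)[m][:,:2].astype(np.float32));print(n,m.sum(),np.round(r[0],1),np.round(r[1],1),round(r[2],2))
roi=(u>120)&(u<280)&(v>100)&(v<250)
rect(comp(roi&(Z>258)&(Z<278)&(u<163)),268,'beam')
m=roi&(Z>240)&(Z<275)&(u>170)
Q=cast(265)[m];
from numpy.linalg import svd
for s in(0,1):
    pass
rect(comp(m),265,'arms')
base=roi&(Z>6)&(Z<20)&(b[...,0]>b[...,2]+2); base=comp(base)
q=cv2.convexHull(cast(12)[base][:,:2].astype(np.float32));rect(base,12,'base')
# arm edge lines per column
for c in range(172,236,6):
    vs=np.where(m[:,c])[0];print(c,vs.min(),vs.max(),end='; ')
# grip mask
g=roi&(u>249)&(u<262)&(v>196)&(v<224)&(Z>150)&(Z<185)
rect(g,170,'grip')
E
```

```text
beam 1733 [610.8 246.1] [ 50.  171.3] 85.13
arms 848 [600.8 155.6] [112.9  51.6] 85.12
base 3397 [574.  179.4] [219.5 125.5] 84.85
172 149 174; 178 150 175; 184 150 176; 190 151 176; 196 152 177; 202 152 178; 208 153 179; 214 154 179; 220 154 180; 226 155 179; Traceback (most recent call last):
  File "<stdin>", line 23, in <module>
    return umr_minimum(a, axis, None, out, keepdims, initial, where)
ValueError: zero-size array to reduction operation minimum which has no identity
```

```bash
cat >> h.py <<'E'
ph=np.radians(85.);ex=np.array([np.cos(ph),np.sin(ph),0]);ey=np.array([-ex[1],ex[0],0]);ez=np.array([0,0,1.])
S=np.stack([ex,ey,ez],1);O=np.array([601.7,136.6,0])
def w2s(p): return (np.asarray(p)-O)@S
def s2w(p): return O+S@np.asarray(p,float)
def toolR(zdir,ydir):
    z=np.array(zdir,float);z/=np.linalg.norm(z);y=np.array(ydir,float);y-=z*(y@z);y/=np.linalg.norm(y)
    return np.stack([np.cross(y,z),y,z],1)
def plan(wps,p=None,Rm=None):
    """wps: list of (pos mm, R, nrows); prints rows from the measured pose"""
    o=env.get_obs();p=o['tcp_pos'] if p is None else p;Rm=R(o['tool_rot']) if Rm is None else Rm
    for t,Rt,n in wps:
        Rt=Rm if Rt is None else Rt
        w=Ro.from_matrix(Rm.T@Rt).as_rotvec()/n;d=(np.asarray(t)-p)/n
        for i in range(n):
            print(np.round(np.r_[Rm.T@d/1000,w],4).tolist(),' >50mm' if np.linalg.norm(d)>50 else '',' >.15' if np.linalg.norm(w)>.15 else '')
            p=p+d;Rm=Rm@Ro.from_rotvec(w).as_matrix()
        print('--')
E
python3 - <<'E'
from h import *
f=dict(np.load('pics/top.npz'));P=cloud(f);A=w2s(P.reshape(-1,3)).reshape(P.shape)
v,u=np.mgrid[:480,:640]
m=(A[...,2]>100)&(A[...,2]<230)&(A[...,1]>26)&(A[...,1]<95)&(A[...,0]>-110)&(A[...,0]<30)
q=A[m]
for x in range(-100,30,8):
    s=q[(q[:,0]>=x)&(q[:,0]<x+8)]
    if len(s)>3: print(x+4,len(s),'y',s[:,1].min().round(),s[:,1].max().round(),'z med',np.median(s[:,2]).round(1))
g=q[q[:,1]>50];print('grip x',np.percentile(g[:,0],[5,50,95]),'y',np.percentile(g[:,1],[2,98]),np.median(g[:,2]))
print(env.get_obs()['clock']); plan([([480,420,360],None,8),(s2w([-86,66,300]),toolR([0,0,-1],ex),8)])
E
```

```text
-88 88 y 38.0 82.0 z med 172.8
-80 43 y 37.0 82.0 z med 173.0
-72 18 y 37.0 44.0 z med 176.6
-64 20 y 35.0 45.0 z med 180.1
-56 17 y 36.0 45.0 z med 181.8
-48 21 y 36.0 44.0 z med 185.6
-40 15 y 35.0 44.0 z med 188.5
-32 21 y 34.0 42.0 z med 191.0
-24 26 y 26.0 43.0 z med 194.3
-16 42 y 26.0 45.0 z med 199.3
-8 16 y 26.0 42.0 z med 196.4
0 19 y 27.0 36.0 z med 174.5
8 4 y 30.0 35.0 z med 170.3
grip x [-91.4755905  -86.68628268 -81.19342414] y [50.85194409 81.27001703] 172.55889250975963
0.1
[-0.0335, -0.0089, -0.0162, 0.0, 0.0, 0.0]  
[-0.0335, -0.0089, -0.0162, 0.0, 0.0, 0.0]  
[-0.0335, -0.0089, -0.0162, 0.0, 0.0, 0.0]  
[-0.0335, -0.0089, -0.0162, 0.0, 0.0, 0.0]  
[-0.0335, -0.0089, -0.0162, 0.0, 0.0, 0.0]  
[-0.0335, -0.0089, -0.0162, 0.0, 0.0, 0.0]  
[-0.0335, -0.0089, -0.0162, 0.0, 0.0, 0.0]  
[-0.0335, -0.0089, -0.0162, 0.0, 0.0, 0.0]  
--
[-0.024, -0.039, 0.0076, -0.0002, -0.0, -0.0413]  
[-0.0223, -0.04, 0.0076, -0.0002, -0.0, -0.0413]  
[-0.0207, -0.0409, 0.0076, -0.0002, -0.0, -0.0413]  
[-0.0189, -0.0417, 0.0075, -0.0002, -0.0, -0.0413]  
[-0.0172, -0.0425, 0.0075, -0.0002, -0.0, -0.0413]  
[-0.0154, -0.0431, 0.0075, -0.0002, -0.0, -0.0413]  
[-0.0136, -0.0437, 0.0075, -0.0002, -0.0, -0.0413]  
[-0.0118, -0.0443, 0.0075, -0.0002, -0.0, -0.0413]  
--
```

```bash
sed -i 's/601.7,136.6/603.7,136.4/' h.py; python3 - <<'E'
from h import *
plan([([330,380,360],None,6),(s2w([-86.5,66,310]),toolR([0,0,-1],ex),10)])
E
```

```text
[-0.0246, -0.0281, -0.0215, 0.0, 0.0, 0.0]  
[-0.0246, -0.0281, -0.0215, 0.0, 0.0, 0.0]  
[-0.0246, -0.0281, -0.0215, 0.0, 0.0, 0.0]  
[-0.0246, -0.0281, -0.0215, 0.0, 0.0, 0.0]  
[-0.0246, -0.0281, -0.0215, 0.0, 0.0, 0.0]  
[-0.0246, -0.0281, -0.0215, 0.0, 0.0, 0.0]  
--
[-0.0315, -0.0215, 0.005, -0.0002, -0.0, -0.033]  
[-0.0307, -0.0225, 0.005, -0.0002, -0.0, -0.033]  
[-0.03, -0.0235, 0.005, -0.0002, -0.0, -0.033]  
[-0.0292, -0.0245, 0.005, -0.0002, -0.0, -0.033]  
[-0.0284, -0.0254, 0.005, -0.0002, -0.0, -0.033]  
[-0.0275, -0.0264, 0.005, -0.0002, -0.0, -0.033]  
[-0.0266, -0.0273, 0.005, -0.0002, -0.0, -0.033]  
[-0.0257, -0.0281, 0.005, -0.0002, -0.0, -0.033]  
[-0.0248, -0.029, 0.005, -0.0002, -0.0, -0.033]  
[-0.0238, -0.0298, 0.005, -0.0002, -0.0, -0.033]  
--
```

Emit:
drive_tool(
  deltas=[
    {"jaw": -1, "x": -0.025, "y": -0.028, "z": -0.0215},
    {"jaw": -1, "x": -0.025, "y": -0.028, "z": -0.0215},
    {"jaw": -1, "x": -0.025, "y": -0.028, "z": -0.0215},
    {"jaw": -1, "x": -0.025, "y": -0.028, "z": -0.0215},
    {"jaw": -1, "x": -0.025, "y": -0.028, "z": -0.0215},
    {"jaw": -1, "x": -0.025, "y": -0.028, "z": -0.0215},
    {"jaw": -1, "x": -0.0315, "y": -0.0215, "z": 0.005, "wz": -0.033},
    {"jaw": -1, "x": -0.031, "y": -0.0225, "z": 0.005, "wz": -0.033},
  ],
  force=20,
)

```text
invalid input at $.deltas[0]: expected keys jaw, x, y, z, wx, wy, wz
```

Emit:
drive_tool(
  deltas=[
    {"jaw": -1, "x": -0.03, "y": -0.0235, "z": 0.005, "wz": -0.033},
    {"jaw": -1, "x": -0.029, "y": -0.0245, "z": 0.005, "wz": -0.033},
    {"jaw": -1, "x": -0.0284, "y": -0.0254, "z": 0.005, "wz": -0.033},
    {"jaw": -1, "x": -0.0275, "y": -0.0264, "z": 0.005, "wz": -0.033},
    {"jaw": -1, "x": -0.0266, "y": -0.0273, "z": 0.005, "wz": -0.033},
    {"jaw": -1, "x": -0.0257, "y": -0.0281, "z": 0.005, "wz": -0.033},
    {"jaw": -0.7, "x": -0.0248, "y": -0.029, "z": 0.005, "wz": -0.033},
    {"jaw": -0.4, "x": -0.0238, "y": -0.0298, "z": 0.005, "wz": -0.033},
  ],
)

```text
invalid input at $.deltas[0]: expected keys jaw, x, y, z, wx, wy, wz
```

```bash
python3 - <<'E'
from h import *
o=env.get_obs();print(o['clock'],w2s(o['tcp_pos']),R(o['tool_rot']).round(3).tolist(),o['joints'].round(2),o['grip_width'])
f=grab('wrist');cv2.imwrite('pics/w1.png',f['image']);print(f['camera_matrix'][0],f['eye'],f['rotation'])
f=grab('side');cv2.imwrite('pics/side1.png',f['image'][150:400,150:450])
E
```

```text
0.1 [425.7803553  378.76310755 230.39079596] [[-0.914, 0.406, -0.001], [0.406, 0.914, -0.002], [-0.0, -0.002, -1.0]] [-1.25  0.4   0.05  1.54 -0.02  1.21 -0.05] 85.73281201263322
[371.64829954   0.         322.21743041] [186.76045566 626.4766848  371.34055122] [0.13895982 0.82642632 0.53819885 0.08973127]
```

View pics/w1.png

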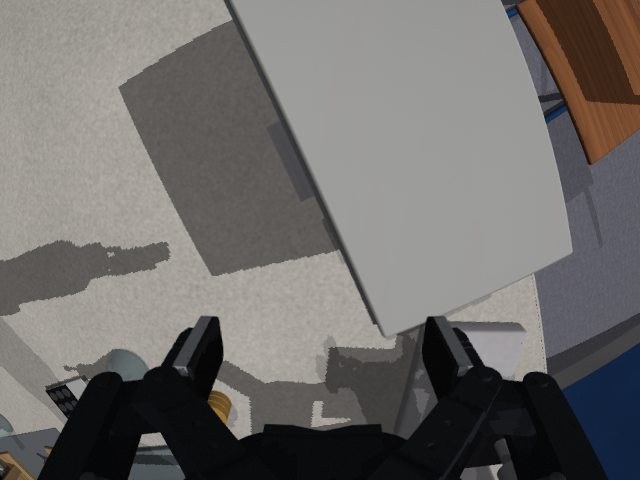

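Emit:
drive_tool(
  deltas=[
    {"jaw": -1, "x": -0.025, "y": -0.028, "z": -0.0215, "wx": 0, "wy": 0, "wz": 0},
    {"jaw": -1, "x": -0.025, "y": -0.028, "z": -0.0215, "wx": 0, "wy": 0, "wz": 0},
    {"jaw": -1, "x": -0.025, "y": -0.028, "z": -0.0215, "wx": 0, "wy": 0, "wz": 0},
    {"jaw": -1, "x": -0.025, "y": -0.028, "z": -0.0215, "wx": 0, "wy": 0, "wz": 0},
    {"jaw": -1, "x": -0.025, "y": -0.028, "z": -0.0215, "wx": 0, "wy": 0, "wz": 0},
    {"jaw": -1, "x": -0.025, "y": -0.028, "z": -0.0215, "wx": 0, "wy": 0, "wz": 0},
    {"jaw": -1, "x": -0.0315, "y": -0.0215, "z": 0.005, "wx": 0, "wy": 0, "wz": -0.033},
    {"jaw": -1, "x": -0.031, "y": -0.0225, "z": 0.005, "wx": 0, "wy": 0, "wz": -0.033},
  ],
  force=20,
)

```text
clock: 1.0
tcp_pos: [373.7, 313.6, 351.4]
tool_rot: [0.001, 0.174, 0.985, 0.001]
ft_force: [0.6, 0.4, -0.0]
grip_width: 85.3
```

Emit:
drive_tool(
  deltas=[
    {"jaw": -1, "x": -0.03, "y": -0.0235, "z": 0.005, "wx": 0, "wy": 0, "wz": -0.033},
    {"jaw": -1, "x": -0.029, "y": -0.0245, "z": 0.005, "wx": 0, "wy": 0, "wz": -0.033},
    {"jaw": -1, "x": -0.0284, "y": -0.0254, "z": 0.005, "wx": 0, "wy": 0, "wz": -0.033},
    {"jaw": -1, "x": -0.0275, "y": -0.0264, "z": 0.005, "wx": 0, "wy": 0, "wz": -0.033},
    {"jaw": -1, "x": -0.0266, "y": -0.0273, "z": 0.005, "wx": 0, "wy": 0, "wz": -0.033},
    {"jaw": -1, "x": -0.0257, "y": -0.0281, "z": 0.005, "wx": 0, "wy": 0, "wz": -0.033},
    {"jaw": -0.7, "x": -0.0248, "y": -0.029, "z": 0.005, "wx": 0, "wy": 0, "wz": -0.033},
    {"jaw": -0.4, "x": -0.0238, "y": -0.0298, "z": 0.005, "wx": 0, "wy": 0, "wz": -0.033},
  ],
)

```text
clock: 1.8
tcp_pos: [533.7, 54.2, 310.1]
tool_rot: [0.0, 0.043, 0.999, 0.0]
ft_force: [1.2, 0.3, 0.6]
grip_width: 60.6
```

```bash
python3 - <<'E'
from h import *
o=env.get_obs();print(o['clock'],w2s(o['tcp_pos']),R(o['tool_rot']).round(3).tolist(),o['joints'].round(2),o['grip_width'])
f=grab('wrist');cv2.imwrite('pics/w2.png',f['image'])
f=grab('side');cv2.imwrite('pics/side1.png',f['image'][150:400,150:450])
E
```

```text
1.8 [-88.02432917  62.58197068 310.12883289] [[-0.996, 0.086, 0.0], [0.086, 0.996, 0.0], [-0.0, 0.0, -1.0]] [-0.61  0.15  0.49  1.71 -0.08  1.3   1.38] 60.57763694821952
```

View pics/w2.png

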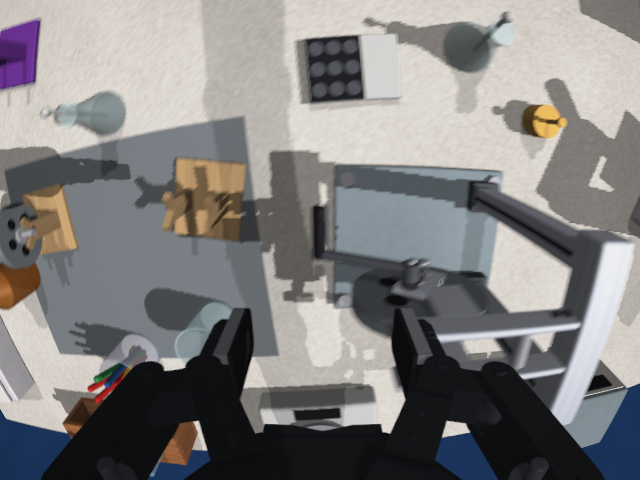

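```bash
cat >> h.py <<'E'
def wcloud(f):
    K=f['camera_matrix'];v,u=np.mgrid[:480,:640];a=(u-K[0,2])/K[0,0];b=(v-K[1,2])/K[1,1];r=np.hypot(a,b)+1e-9
    d=np.stack([np.sin(r)*a/r,np.sin(r)*b/r,np.cos(r)],-1);p=d*(f['z_map']/np.cos(r))[...,None]
    return p@R(f['rotation']).T+np.array(f['eye'])
E
python3 - <<'E'
from h import *
f=dict(np.load('pics/wrist.npz'));A=w2s(wcloud(f));v,u=np.mgrid[:480,:640]
def st(n,m):
    q=A[m];print(n,len(q),'lo',np.percentile(q,3,0).round(1),'med',np.median(q,0).round(1),'hi',np.percentile(q,97,0).round(1))
Z=A[...,2]
st('grip',(u>310)&(u<328)&(v>200)&(v<264)&(Z>140)&(Z<190))
st('grip out',(u>310)&(u<328)&(v>200)&(v<245)&(Z>140)&(Z<190))
st('wheel',(u>345)&(u<392)&(v>260)&(v<335)&(Z>100)&(Z<240)&(abs(A[...,1])<16))
st('base',(u>330)&(u<505)&(v>160)&(v<300)&(Z>5)&(Z<20))
st('arms',(u>440)&(u<575)&(v>300)&(v<400)&(Z>252)&(Z<275))
st('cradlebase',(u>160)&(u<250)&(v>150)&(v<245)&(Z>5)&(Z<15))
E
```

```text
grip 748 lo [-95.7  41.1 167.2] med [-90.2  63.2 171.8] hi [-85.4  83.  173.6]
grip out 570 lo [-95.7  52.3 166.9] med [-90.2  68.3 171.7] hi [-85.4  83.2 173.5]
wheel 2113 lo [-61.2  -4.9 127.8] med [-45.7   9.  181.4] hi [-29.1  10.  213.2]
base 15539 lo [-68.5 -48.2   8.7] med [22.5 30.5 10.5] hi [136.   93.4  13. ]
arms 4336 lo [ -9.2 -45.5 252.6] med [ 62.   11.3 260.5] hi [106.6  25.4 266.6]
cradlebase 4100 lo [-271.4    8.8    6.5] med [-227.7   67.5    8.3] hi [-187.6  104.1   10.1]
```

```bash
python3 - <<'E'
from h import *
plan([(s2w([-89,68,148]),toolR([0,0,-1],ex),5)])
E
```

```text
[0.0014, 0.0009, 0.0323, -0.0008, 0.0001, -0.002]  
[0.0014, 0.0009, 0.0323, -0.0008, 0.0001, -0.002]  
[0.0013, 0.0009, 0.0323, -0.0008, 0.0001, -0.002]  
[0.0013, 0.0009, 0.0323, -0.0008, 0.0001, -0.002]  
[0.0013, 0.0008, 0.0323, -0.0008, 0.0001, -0.002]  
--
```

Emit:
drive_tool(
  deltas=[
    {"jaw": -0.4, "x": 0.0014, "y": 0.0009, "z": 0.0323, "wx": 0, "wy": 0, "wz": -0.002},
    {"jaw": -0.4, "x": 0.0014, "y": 0.0009, "z": 0.0323, "wx": 0, "wy": 0, "wz": -0.002},
    {"jaw": -0.4, "x": 0.0014, "y": 0.0009, "z": 0.0323, "wx": 0, "wy": 0, "wz": -0.002},
    {"jaw": -0.4, "x": 0.0014, "y": 0.0009, "z": 0.0323, "wx": 0, "wy": 0, "wz": -0.002},
    {"jaw": -0.4, "x": 0.0014, "y": 0.0009, "z": 0.0323, "wx": 0, "wy": 0, "wz": -0.002},
    {"jaw": -0.2, "x": 0, "y": 0, "z": 0, "wx": 0, "wy": 0, "wz": 0},
    {"jaw": 1, "x": 0, "y": 0, "z": 0, "wx": 0, "wy": 0, "wz": 0},
    {"jaw": 1, "x": 0, "y": 0, "z": 0, "wx": 0, "wy": 0, "wz": 0},
  ],
  force=20,
)

```text
clock: 2.7
tcp_pos: [527.8, 60.1, 150.6]
tool_rot: [0.001, 0.039, 0.999, -0.0]
ft_force: [-2.7, -14.7, -3.6]
grip_width: 23.1
```

```bash
python3 - <<'E'
from h import *
f=grab('wrist');o=env.get_obs();print(o['clock'],w2s(o['tcp_pos']),o['grip_width'],o['ft_force'])
E
```

```text
2.75 [-86.19427964  68.9631878  150.30985441] 15.414694054852756 [ -0.26789809 -16.02538642  -3.59721779]
```

Emit:
drive_tool(
  deltas=[
    {"jaw": 1, "x": 0, "y": -0.001, "z": 0, "wx": 0, "wy": 0, "wz": 0},
    {"jaw": 1, "x": 0, "y": -0.001, "z": 0, "wx": 0, "wy": 0, "wz": 0},
    {"jaw": 1, "x": 0, "y": 0, "z": 0, "wx": 0, "wy": 0, "wz": 0},
    {"jaw": 1, "x": 0, "y": 0, "z": 0, "wx": 0, "wy": 0, "wz": 0},
    {"jaw": 1, "x": 0, "y": 0, "z": 0, "wx": 0, "wy": 0, "wz": 0},
    {"jaw": 1, "x": 0, "y": 0, "z": 0, "wx": 0, "wy": 0, "wz": 0},
    {"jaw": 1, "x": 0, "y": 0, "z": 0, "wx": 0, "wy": 0, "wz": 0},
    {"jaw": 1, "x": 0, "y": 0, "z": 0, "wx": 0, "wy": 0, "wz": 0},
  ],
)

```text
clock: 3.55
tcp_pos: [527.4, 54.4, 150.1]
tool_rot: [0.001, 0.04, 0.999, -0.002]
ft_force: [0.9, -6.9, -3.1]
grip_width: 11.4
```

```bash
python3 - <<'E'
from h import *
o=env.get_obs();print(o['clock'],w2s(o['tcp_pos']),o['grip_width'],o['ft_force'])
# arc rows: grip about pivot, start angle -20deg, to 93
a=np.radians(np.linspace(-20,93,17));g=75*np.stack([-np.cos(a),np.sin(a)],1);print(np.round(np.diff(g,axis=0)/1000,4).tolist())
E
```

```text
3.55 [-88.30642782  68.88257149 150.14797817] 11.39690023162196 [ 0.87081263 -6.90816419 -3.11624835]
[[-0.0026, 0.0089], [-0.0015, 0.0091], [-0.0004, 0.0092], [0.0008, 0.0092], [0.0019, 0.009], [0.003, 0.0087], [0.004, 0.0083], [0.005, 0.0078], [0.0059, 0.0071], [0.0068, 0.0063], [0.0075, 0.0054], [0.0081, 0.0044], [0.0086, 0.0034], [0.0089, 0.0023], [0.0092, 0.0012], [0.0092, 0.0001]]
```

Emit:
drive_tool(
  deltas=[
    {"jaw": 1, "x": 0, "y": -0.0026, "z": -0.0089, "wx": 0, "wy": 0, "wz": 0},
    {"jaw": 1, "x": 0, "y": -0.0015, "z": -0.0091, "wx": 0, "wy": 0, "wz": 0},
    {"jaw": 1, "x": 0, "y": -0.0004, "z": -0.0092, "wx": 0, "wy": 0, "wz": 0},
    {"jaw": 1, "x": 0, "y": 0.0008, "z": -0.0092, "wx": 0, "wy": 0, "wz": 0},
    {"jaw": 1, "x": 0, "y": 0.0019, "z": -0.009, "wx": 0, "wy": 0, "wz": 0},
    {"jaw": 1, "x": 0, "y": 0.003, "z": -0.0087, "wx": 0, "wy": 0, "wz": 0},
    {"jaw": 1, "x": 0, "y": 0.004, "z": -0.0083, "wx": 0, "wy": 0, "wz": 0},
    {"jaw": 1, "x": 0, "y": 0.005, "z": -0.0078, "wx": 0, "wy": 0, "wz": 0},
  ],
)

```text
clock: 4.35
tcp_pos: [528.1, 61.9, 221.5]
tool_rot: [0.001, 0.041, 0.999, -0.004]
ft_force: [-1.3, -11.0, 2.9]
grip_width: 11.2
```

```bash
python3 - <<'E'
from h import *
o=env.get_obs();print(o['clock'],w2s(o['tcp_pos']),o['grip_width'],o['ft_force']@S)
E
```

```text
4.35 [-80.77259379  68.82691537 221.45543155] 11.186397360183141 [-11.09633719   0.30381528   2.93736039]
```

Emit:
drive_tool(
  deltas=[
    {"jaw": 1, "x": 0, "y": 0.0059, "z": -0.0071, "wx": 0, "wy": 0, "wz": 0},
    {"jaw": 1, "x": 0, "y": 0.0068, "z": -0.0063, "wx": 0, "wy": 0, "wz": 0},
    {"jaw": 1, "x": 0, "y": 0.0075, "z": -0.0054, "wx": 0, "wy": 0, "wz": 0},
    {"jaw": 1, "x": 0, "y": 0.0081, "z": -0.0044, "wx": 0, "wy": 0, "wz": 0},
    {"jaw": 1, "x": 0, "y": 0.0086, "z": -0.0034, "wx": 0, "wy": 0, "wz": 0},
    {"jaw": 1, "x": 0, "y": 0.0089, "z": -0.0023, "wx": 0, "wy": 0, "wz": 0},
    {"jaw": 1, "x": 0, "y": 0.0092, "z": -0.0012, "wx": 0, "wy": 0, "wz": 0},
    {"jaw": 1, "x": 0, "y": 0.0092, "z": 0, "wx": 0, "wy": 0, "wz": 0},
  ],
)

```text
clock: 5.15
tcp_pos: [533.8, 127.4, 253.2]
tool_rot: [0.002, 0.04, 0.999, -0.003]
ft_force: [-5.1, -20.8, 14.1]
grip_width: 11.0
```

```bash
python3 - <<'E'
from h import *
o=env.get_obs();print(o['clock'],w2s(o['tcp_pos']),o['grip_width'],o['ft_force']@S)
f=grab('wrist');A=w2s(wcloud(f));cv2.imwrite('pics/w3.png',f['image'])
o=env.get_obs();print(o['clock'],w2s(o['tcp_pos']),o['grip_width'],o['ft_force']@S)
E
```

```text
5.15 [-15.02025853  68.84766087 253.21055927] 10.983459687839781 [-21.20941414   3.24093701  14.11844552]
5.2 [-15.41825028  68.79352472 253.31008503] 11.011677285887991 [-11.01175982   2.82936116  11.08526381]
```

Emit:
drive_tool(
  deltas=[
    {"jaw": 1, "x": 0, "y": 0.003, "z": 0, "wx": 0, "wy": 0, "wz": 0},
    {"jaw": 1, "x": 0, "y": 0.002, "z": 0, "wx": 0, "wy": 0, "wz": 0},
    {"jaw": 0.4, "x": 0, "y": -0.003, "z": 0, "wx": 0, "wy": 0, "wz": 0},
    {"jaw": 0.2, "x": 0, "y": 0, "z": 0, "wx": 0, "wy": 0, "wz": 0},
    {"jaw": 0.1, "x": 0, "y": 0, "z": 0, "wx": 0, "wy": 0, "wz": 0},
    {"jaw": 0.1, "x": 0, "y": 0, "z": -0.02, "wx": 0, "wy": 0, "wz": 0},
    {"jaw": 0.1, "x": 0, "y": 0, "z": -0.04, "wx": 0, "wy": 0, "wz": 0},
    {"jaw": 0.1, "x": 0, "y": 0, "z": -0.04, "wx": 0, "wy": 0, "wz": 0},
  ],
)

```text
clock: 6.0
tcp_pos: [531.7, 135.7, 350.0]
tool_rot: [-0.001, 0.038, 0.999, -0.0]
ft_force: [0.4, 0.2, 0.2]
grip_width: 37.9
```

```bash
python3 - <<'E'
from h import *
f=grab('wrist');cv2.imwrite('pics/w4.png',f['image']);A=w2s(wcloud(f));Z=A[...,2]
o=env.get_obs();print(o['clock'],w2s(o['tcp_pos']),o['grip_width'],o['ft_force']@S,o['joints'].round(2))
m=(A[...,1]>46)&(A[...,1]<90)&(Z>180)&(Z<300)&(A[...,0]>-100)&(A[...,0]<60);q=A[m];print(m.sum())
if m.sum(): print(np.percentile(q,[3,50,97],axis=0).round(1))
# target grasp pregrasp (stand frame): tool 50deg below level pointing back
th=np.radians(53);zt=np.array([np.cos(th),0,-np.sin(th)])
d=np.array([-np.cos(np.radians(35)),0,-np.sin(np.radians(35))]);n=np.array([d[2],0,-d[0]])
seat=np.array([0,0,170.]);T=seat+42*d-12*n;print('T',T,d,n)
Rt=toolR(S@zt,ey); Rt2=toolR(S@zt,-ey)
Rc=R(o['tool_rot'])
for r in(Rt,Rt2): print(np.round(Ro.from_matrix(Rc.T@r).as_rotvec(),2))
E
```

```text
6.05 [ -5.86122042  68.08106471 357.86586284] 38.323122908372675 [ 0.06395389 -2.33963003  5.34375523] [-0.71  0.15  0.45  1.6  -0.07  1.39  1.24]
1030
[[-22.5  47.2 266.9]
 [-17.   66.5 271.2]
 [-11.5  83.4 272.9]]
T [-27.52146862   0.         136.07996514] [-0.81915204  0.         -0.57357644] [-0.57357644  0.          0.81915204]
[-0.51 -0.49 -1.5 ]
[-0.5   0.51  1.53]
```

View pics/w4.png

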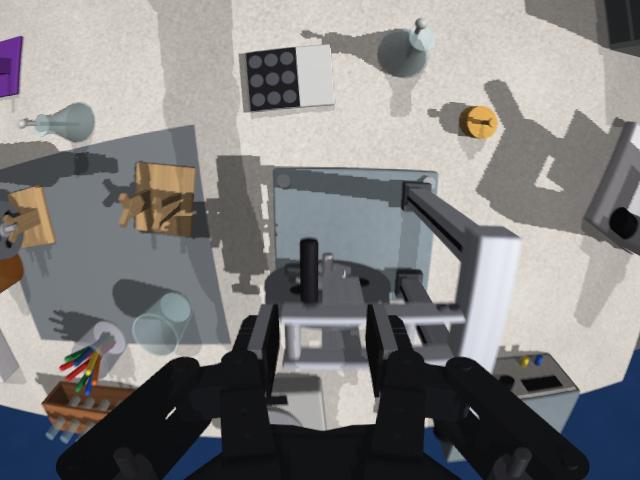

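```bash
cat >> h.py <<'E'
th=np.radians(50);zt=np.array([np.cos(th),0,-np.sin(th)])
d=np.array([-np.cos(np.radians(35)),0,-np.sin(np.radians(35))]);n=np.array([d[2],0,-d[0]])
T=np.array([0,0,170.])+42*d-12*n;Rt=toolR(S@zt,ey)
E
python3 - <<'E'
from h import *
o=env.get_obs();Rc=R(o['tool_rot'])
Rh=Rc@Ro.from_rotvec(Ro.from_matrix(Rc.T@Rt).as_rotvec()/2).as_matrix()
plan([(s2w([-140,20,340]),Rh,8),(s2w(T-110*zt),Rt,8)])
E
```

```text
[-0.0058, -0.0168, 0.0022, -0.0341, -0.0335, -0.093]  
[-0.0041, -0.0174, 0.0018, -0.0341, -0.0335, -0.093]  
[-0.0025, -0.0177, 0.0013, -0.0341, -0.0335, -0.093]  
[-0.0008, -0.0179, 0.0007, -0.0341, -0.0335, -0.093]  
[0.0009, -0.0179, 0.0001, -0.0341, -0.0335, -0.093]  
[0.0026, -0.0178, -0.0005, -0.0341, -0.0335, -0.093]  
[0.0042, -0.0174, -0.0013, -0.0341, -0.0335, -0.093]  
[0.0057, -0.0169, -0.002, -0.0341, -0.0335, -0.093]  
--
[0.0001, -0.0003, 0.016, -0.0341, -0.0335, -0.093]  
[0.0007, -0.0008, 0.016, -0.0341, -0.0335, -0.093]  
[0.0013, -0.0013, 0.0159, -0.0341, -0.0335, -0.093]  
[0.002, -0.0016, 0.0158, -0.0341, -0.0335, -0.093]  
[0.0027, -0.002, 0.0157, -0.0341, -0.0335, -0.093]  
[0.0034, -0.0022, 0.0155, -0.0341, -0.0335, -0.093]  
[0.0041, -0.0024, 0.0153, -0.0341, -0.0335, -0.093]  
[0.0049, -0.0025, 0.0151, -0.0341, -0.0335, -0.093]  
--
```

Emit:
drive_tool(
  deltas=[
    {"jaw": 0, "x": -0.0058, "y": -0.0168, "z": 0.0022, "wx": -0.034, "wy": -0.0335, "wz": -0.093},
    {"jaw": 0, "x": -0.0041, "y": -0.0174, "z": 0.0018, "wx": -0.034, "wy": -0.0335, "wz": -0.093},
    {"jaw": 0, "x": -0.0025, "y": -0.0177, "z": 0.0013, "wx": -0.034, "wy": -0.0335, "wz": -0.093},
    {"jaw": 0, "x": -0.0008, "y": -0.0179, "z": 0.0007, "wx": -0.034, "wy": -0.0335, "wz": -0.093},
    {"jaw": 0, "x": 0.0009, "y": -0.0179, "z": 0.0001, "wx": -0.034, "wy": -0.0335, "wz": -0.093},
    {"jaw": 0, "x": 0.0026, "y": -0.0178, "z": -0.0005, "wx": -0.034, "wy": -0.0335, "wz": -0.093},
    {"jaw": 0, "x": 0.0042, "y": -0.0174, "z": -0.0013, "wx": -0.034, "wy": -0.0335, "wz": -0.093},
    {"jaw": 0, "x": 0.0057, "y": -0.0169, "z": -0.002, "wx": -0.034, "wy": -0.0335, "wz": -0.093},
  ],
)

```text
clock: 6.85
tcp_pos: [568.5, -2.8, 332.1]
tool_rot: [0.137, -0.328, 0.926, 0.128]
ft_force: [0.7, -0.0, -0.7]
grip_width: 42.8
```

```bash
python3 - <<'E'
from h import *
o=env.get_obs();print(o['clock'],w2s(o['tcp_pos']),o['grip_width'],o['joints'].round(2))
plan([(s2w(T-110*zt),Rt,8)])
E
```

```text
6.85 [-141.76953985   22.97315778  332.0536076 ] 42.77913634986984 [-0.36  0.13  0.55  1.74 -0.46  1.21  2.58]
[-0.0008, -0.0003, 0.0152, -0.0334, -0.0344, -0.093]  
[-0.0002, -0.0009, 0.0152, -0.0334, -0.0344, -0.093]  
[0.0005, -0.0013, 0.0152, -0.0334, -0.0344, -0.093]  
[0.0011, -0.0018, 0.0151, -0.0334, -0.0344, -0.093]  
[0.0018, -0.0021, 0.015, -0.0334, -0.0344, -0.093]  
[0.0025, -0.0024, 0.0148, -0.0334, -0.0344, -0.093]  
[0.0033, -0.0027, 0.0147, -0.0334, -0.0344, -0.093]  
[0.004, -0.0028, 0.0144, -0.0334, -0.0344, -0.093]  
--
```

```bash
sed -i 's/^th=.*/th=np.radians(40);zt=np.array([np.cos(th),0,-np.sin(th)])/; s/Rt=toolR(S@zt,ey)/Rt=toolR(S@zt,-ey)/' h.py
python3 - <<'E'
from h import *
o=env.get_obs();Rc=R(o['tool_rot']);w=Ro.from_matrix(Rc.T@Rt).as_rotvec();print(w,np.linalg.norm(w))
# go via vertical tool at intermediate yaw
plan([(s2w([-150,10,310]),toolR([0,0,-1],ex),7),(s2w(T-120*zt),Rt,13)])
E
```

```text
[-0.55143801  0.41615477  2.32925717] 2.4295488552496876
[0.0005, -0.0026, 0.0028, 0.0393, 0.0386, 0.1084]  
[0.0001, -0.0025, 0.0029, 0.0393, 0.0386, 0.1084]  
[-0.0002, -0.0024, 0.003, 0.0393, 0.0386, 0.1084]  
[-0.0006, -0.0022, 0.0031, 0.0393, 0.0386, 0.1084]  
[-0.001, -0.002, 0.0031, 0.0393, 0.0386, 0.1084]  
[-0.0013, -0.0018, 0.0032, 0.0393, 0.0386, 0.1084]  
[-0.0016, -0.0015, 0.0032, 0.0393, 0.0386, 0.1084]  
--
[-0.0008, 0.0024, 0.0074, -0.0524, 0.0524, 0.1124]  
[-0.0009, 0.0021, 0.0075, -0.0524, 0.0524, 0.1124]  
[-0.0011, 0.0018, 0.0076, -0.0524, 0.0524, 0.1124]  
[-0.0013, 0.0015, 0.0076, -0.0524, 0.0524, 0.1124]  
[-0.0015, 0.0013, 0.0076, -0.0524, 0.0524, 0.1124]  
[-0.0018, 0.0011, 0.0076, -0.0524, 0.0524, 0.1124]  
[-0.0021, 0.0009, 0.0075, -0.0524, 0.0524, 0.1124]  
[-0.0024, 0.0007, 0.0074, -0.0524, 0.0524, 0.1124]  
[-0.0027, 0.0006, 0.0073, -0.0524, 0.0524, 0.1124]  
[-0.003, 0.0006, 0.0072, -0.0524, 0.0524, 0.1124]  
[-0.0033, 0.0006, 0.0071, -0.0524, 0.0524, 0.1124]  
[-0.0036, 0.0006, 0.0069, -0.0524, 0.0524, 0.1124]  
[-0.0039, 0.0007, 0.0068, -0.0524, 0.0524, 0.1124]  
--
```

Emit:
drive_tool(
  deltas=[
    {"jaw": 0, "x": 0.0005, "y": -0.0026, "z": 0.0028, "wx": 0.0393, "wy": 0.0386, "wz": 0.1084},
    {"jaw": 0, "x": 0.0001, "y": -0.0025, "z": 0.0029, "wx": 0.0393, "wy": 0.0386, "wz": 0.1084},
    {"jaw": 0, "x": -0.0002, "y": -0.0024, "z": 0.003, "wx": 0.0393, "wy": 0.0386, "wz": 0.1084},
    {"jaw": 0, "x": -0.0006, "y": -0.0022, "z": 0.003, "wx": 0.0393, "wy": 0.0386, "wz": 0.1084},
    {"jaw": 0, "x": -0.001, "y": -0.002, "z": 0.003, "wx": 0.0393, "wy": 0.0386, "wz": 0.1084},
    {"jaw": 0, "x": -0.0013, "y": -0.0018, "z": 0.003, "wx": 0.0393, "wy": 0.0386, "wz": 0.1084},
    {"jaw": 0, "x": -0.0016, "y": -0.0015, "z": 0.003, "wx": 0.0393, "wy": 0.0386, "wz": 0.1084},
    {"jaw": 0, "x": -0.0008, "y": 0.0024, "z": 0.0074, "wx": -0.0524, "wy": 0.0524, "wz": 0.1124},
  ],
)

```text
clock: 7.65
tcp_pos: [582.4, -4.7, 302.9]
tool_rot: [-0.027, 0.1, 0.994, 0.028]
ft_force: [-0.6, 0.9, -0.0]
grip_width: 42.5
```

Emit:
drive_tool(
  deltas=[
    {"jaw": 0, "x": -0.0009, "y": 0.0021, "z": 0.0075, "wx": -0.0524, "wy": 0.0524, "wz": 0.1124},
    {"jaw": 0, "x": -0.0011, "y": 0.0018, "z": 0.0076, "wx": -0.0524, "wy": 0.0524, "wz": 0.1124},
    {"jaw": 0, "x": -0.0013, "y": 0.0015, "z": 0.0076, "wx": -0.0524, "wy": 0.0524, "wz": 0.1124},
    {"jaw": 0, "x": -0.0015, "y": 0.0013, "z": 0.0076, "wx": -0.0524, "wy": 0.0524, "wz": 0.1124},
    {"jaw": 0, "x": -0.0018, "y": 0.0011, "z": 0.0076, "wx": -0.0524, "wy": 0.0524, "wz": 0.1124},
    {"jaw": 0, "x": -0.0021, "y": 0.0009, "z": 0.0075, "wx": -0.0524, "wy": 0.0524, "wz": 0.1124},
    {"jaw": 0, "x": -0.0024, "y": 0.0007, "z": 0.0074, "wx": -0.0524, "wy": 0.0524, "wz": 0.1124},
    {"jaw": 0, "x": -0.0027, "y": 0.0006, "z": 0.0073, "wx": -0.0524, "wy": 0.0524, "wz": 0.1124},
  ],
)

```text
clock: 8.45
tcp_pos: [589.6, 8.6, 242.6]
tool_rot: [-0.213, 0.515, 0.798, 0.231]
ft_force: [0.0, 0.3, 0.0]
grip_width: 42.4
```

```bash
python3 - <<'E'
from h import *
o=env.get_obs();print(o['clock'],w2s(o['tcp_pos']),o['grip_width'],o['joints'].round(2))
plan([(s2w(T-120*zt),Rt,8)])
E
```

```text
8.45 [-128.49601419    2.87192277  242.56002003] 42.425697345293344 [-0.24  0.53  0.68  1.61 -0.83  1.57  1.05]
[-0.0015, 0.0003, 0.0035, -0.0259, 0.0262, 0.055]  
[-0.0016, 0.0003, 0.0035, -0.0259, 0.0262, 0.055]  
[-0.0017, 0.0003, 0.0035, -0.0259, 0.0262, 0.055]  
[-0.0017, 0.0003, 0.0034, -0.0259, 0.0262, 0.055]  
[-0.0018, 0.0003, 0.0034, -0.0259, 0.0262, 0.055]  
[-0.0019, 0.0003, 0.0034, -0.0259, 0.0262, 0.055]  
[-0.0019, 0.0003, 0.0033, -0.0259, 0.0262, 0.055]  
[-0.002, 0.0003, 0.0033, -0.0259, 0.0262, 0.055]  
--
```

Emit:
drive_tool(
  deltas=[
    {"jaw": 0, "x": -0.0018, "y": 0.0003, "z": 0.0034, "wx": -0.026, "wy": 0.0262, "wz": 0.055},
    {"jaw": 0, "x": -0.0018, "y": 0.0003, "z": 0.0034, "wx": -0.026, "wy": 0.0262, "wz": 0.055},
    {"jaw": 0, "x": -0.0018, "y": 0.0003, "z": 0.0034, "wx": -0.026, "wy": 0.0262, "wz": 0.055},
    {"jaw": 0, "x": -0.0018, "y": 0.0003, "z": 0.0034, "wx": -0.026, "wy": 0.0262, "wz": 0.055},
    {"jaw": 0, "x": -0.0018, "y": 0.0003, "z": 0.0034, "wx": -0.026, "wy": 0.0262, "wz": 0.055},
    {"jaw": 0, "x": -0.0018, "y": 0.0003, "z": 0.0034, "wx": -0.026, "wy": 0.0262, "wz": 0.055},
    {"jaw": 0, "x": -0.0018, "y": 0.0003, "z": 0.0034, "wx": -0.026, "wy": 0.0262, "wz": 0.055},
    {"jaw": 0, "x": -0.0018, "y": 0.0003, "z": 0.0034, "wx": -0.026, "wy": 0.0262, "wz": 0.055},
  ],
)

```text
clock: 9.25
tcp_pos: [593.4, 17.2, 213.3]
tool_rot: [-0.285, 0.668, 0.613, 0.311]
ft_force: [-1.0, 0.7, -0.1]
grip_width: 43.1
```

```bash
python3 - <<'E'
from h import *
f=grab('wrist');cv2.imwrite('pics/w5.png',f['image']);A=w2s(wcloud(f));np.save('pics/A.npy',A)
o=env.get_obs();print(o['clock'],w2s(o['tcp_pos']),o['grip_width'],o['joints'].round(2))
# wheel front portion
m=(abs(A[...,1])<16)&(A[...,0]>-75)&(A[...,0]<-30)&(A[...,2]>100)&(A[...,2]<225)
q=A[m];print(m.sum());
r=np.hypot(q[:,0],q[:,2]-170)
for lo,hi in((50,57),(57,60),(60,66)):
    s=q[(r>lo)&(r<hi)];print(lo,len(s),np.percentile(s[:,1],[2,10,50,90,98]).round(1) if len(s) else '')
print('r',np.percentile(r,[50,90,98]))
plan([(s2w(T),Rt,8)])
E
```

```text
9.3 [-120.27877155    1.17535585  211.91480491] 42.69226731453716 [-0.16  0.58  0.68  1.77 -1.11  1.55  0.83]
2915
50 700 [-1.6 -0.5  1.2  3.4  4. ]
57 846 [-6.  -4.1  2.9  6.2  8.4]
60 1366 [-6.5 -5.8 -2.   8.3  9. ]
r [59.81684282 62.49067862 63.16772449]
[0.0002, 0.0002, 0.015, -0.0001, 0.0001, -0.0003]  
[0.0002, 0.0002, 0.015, -0.0001, 0.0001, -0.0003]  
[0.0002, 0.0002, 0.015, -0.0001, 0.0001, -0.0003]  
[0.0002, 0.0002, 0.015, -0.0001, 0.0001, -0.0003]  
[0.0002, 0.0002, 0.015, -0.0001, 0.0001, -0.0003]  
[0.0002, 0.0002, 0.015, -0.0001, 0.0001, -0.0003]  
[0.0002, 0.0002, 0.015, -0.0001, 0.0001, -0.0003]  
[0.0002, 0.0001, 0.015, -0.0001, 0.0001, -0.0003]  
--
```

View pics/w5.png

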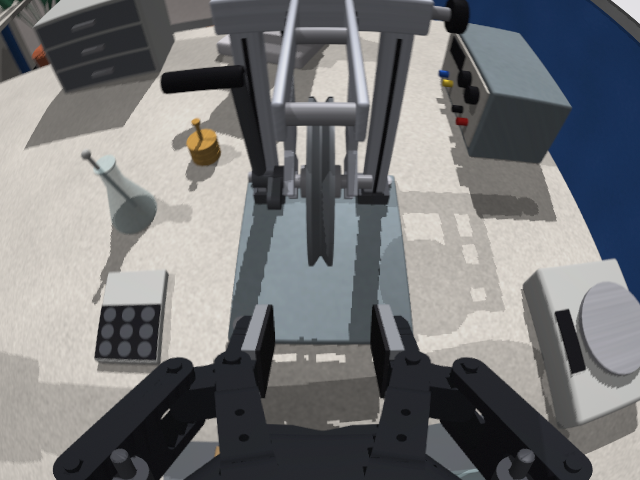

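```bash
echo 'O=O+S@np.array([-2,1.2,0])' >> h.py
python3 - <<'E'
from h import *
plan([(s2w(T),Rt,6)])
E
```

```text
[0.0001, 0.0, 0.0197, -0.0002, 0.0001, -0.0004]  
[0.0001, 0.0, 0.0197, -0.0002, 0.0001, -0.0004]  
[0.0001, 0.0, 0.0197, -0.0002, 0.0001, -0.0004]  
[0.0, 0.0, 0.0197, -0.0002, 0.0001, -0.0004]  
[0.0, 0.0, 0.0197, -0.0002, 0.0001, -0.0004]  
[0.0, -0.0, 0.0197, -0.0002, 0.0001, -0.0004]  
--
```

Emit:
drive_tool(
  deltas=[
    {"jaw": 0, "x": 0, "y": 0, "z": 0.017, "wx": 0, "wy": 0, "wz": 0},
    {"jaw": 0, "x": 0, "y": 0, "z": 0.017, "wx": 0, "wy": 0, "wz": 0},
    {"jaw": 0, "x": 0, "y": 0, "z": 0.017, "wx": 0, "wy": 0, "wz": 0},
    {"jaw": 0, "x": 0, "y": 0, "z": 0.017, "wx": 0, "wy": 0, "wz": 0},
    {"jaw": 0, "x": 0, "y": 0, "z": 0.017, "wx": 0, "wy": 0, "wz": 0},
    {"jaw": 0, "x": 0, "y": 0, "z": 0.017, "wx": 0, "wy": 0, "wz": 0},
    {"jaw": 0, "x": 0, "y": 0, "z": 0.016, "wx": 0, "wy": 0, "wz": 0},
    {"jaw": 0, "x": 0, "y": 0, "z": 0, "wx": 0, "wy": 0, "wz": 0},
  ],
)

```text
clock: 10.1
tcp_pos: [599.5, 109.2, 136.0]
tool_rot: [-0.287, 0.666, 0.614, 0.31]
ft_force: [0.1, -1.2, -0.5]
grip_width: 42.8
```

```bash
python3 - <<'E'
from h import *
f=grab('wrist');cv2.imwrite('pics/w6.png',f['image'])
o=env.get_obs();print(o['clock'],w2s(o['tcp_pos']),T,o['grip_width'],o['ft_force']@S,o['joints'].round(2))
E
```

```text
10.15 [-27.03851184  -0.18593869 136.82487131] [-27.52146862   0.         136.07996514] 42.769834889816885 [ 0.23101371 -0.40701148 -0.2114068 ] [-0.27  0.64  0.6   1.86 -1.23  1.39  0.88]
```

View pics/w6.png

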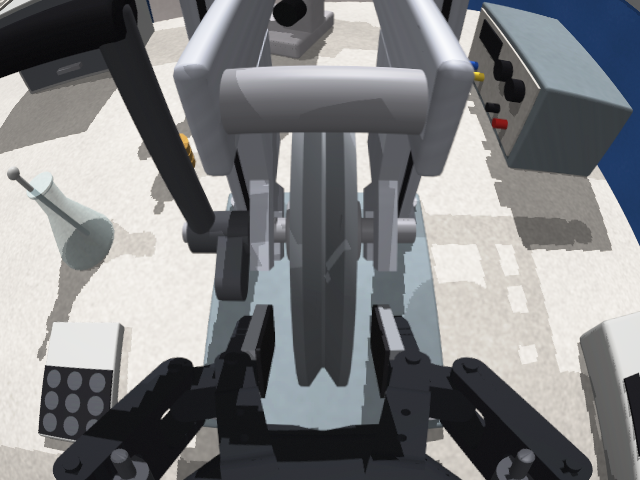

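Emit:
drive_tool(
  deltas=[
    {"jaw": 0.4, "x": 0, "y": 0, "z": 0, "wx": 0, "wy": 0, "wz": 0},
    {"jaw": 1, "x": 0, "y": 0, "z": 0, "wx": 0, "wy": 0, "wz": 0},
    {"jaw": 1, "x": 0, "y": 0, "z": 0, "wx": 0, "wy": 0, "wz": 0},
    {"jaw": 1, "x": 0, "y": 0, "z": 0, "wx": 0, "wy": 0, "wz": 0},
    {"jaw": 1, "x": 0, "y": 0, "z": 0, "wx": 0, "wy": 0, "wz": 0},
    {"jaw": 1, "x": 0, "y": 0, "z": 0, "wx": 0, "wy": 0, "wz": 0},
    {"jaw": 1, "x": 0, "y": 0, "z": 0, "wx": 0, "wy": 0, "wz": 0},
    {"jaw": 1, "x": 0, "y": 0, "z": 0, "wx": 0, "wy": 0, "wz": 0},
  ],
  force=100,
)

```text
clock: 10.95
tcp_pos: [601.1, 105.1, 138.1]
tool_rot: [-0.284, 0.668, 0.614, 0.312]
ft_force: [-1.9, -4.6, 4.3]
grip_width: 14.9
```

```bash
python3 - <<'E'
from h import *
o=env.get_obs();p=w2s(o['tcp_pos']);print(o['clock'],p,o['grip_width'],o['ft_force']@S,o['wrist_torque'])
p1=p+10.5*n;p2=p1+32*d;p3=p2+np.array([-35,0,-15])
plan([(s2w(p1),None,5),(s2w(p2),None,6),(s2w(p3),None,3)])
E
```

```text
10.95 [-29.42543464  -1.31232991 138.09486273] 14.935450086855978 [-4.7243182   1.47873005  4.27139834] [-0.60128725  0.21721112  0.23838609]
[0.0005, 0.0, -0.002, 0.0, 0.0, 0.0]  
[0.0005, 0.0, -0.002, 0.0, 0.0, 0.0]  
[0.0005, 0.0, -0.002, 0.0, 0.0, 0.0]  
[0.0005, 0.0, -0.002, 0.0, 0.0, 0.0]  
[0.0005, 0.0, -0.002, 0.0, 0.0, 0.0]  
--
[-0.0052, -0.0, -0.0014, 0.0, 0.0, 0.0]  
[-0.0052, -0.0, -0.0014, 0.0, 0.0, 0.0]  
[-0.0052, -0.0, -0.0014, 0.0, 0.0, 0.0]  
[-0.0052, -0.0, -0.0014, 0.0, 0.0, 0.0]  
[-0.0052, -0.0, -0.0014, 0.0, 0.0, 0.0]  
[-0.0052, -0.0, -0.0014, 0.0, 0.0, 0.0]  
--
[-0.0113, -0.0, -0.0057, 0.0, 0.0, 0.0]  
[-0.0113, -0.0, -0.0057, 0.0, 0.0, 0.0]  
[-0.0113, -0.0, -0.0057, 0.0, 0.0, 0.0]  
--
```

Emit:
drive_tool(
  deltas=[
    {"jaw": 1, "x": 0.0005, "y": 0, "z": -0.002, "wx": 0, "wy": 0, "wz": 0},
    {"jaw": 1, "x": 0.0005, "y": 0, "z": -0.002, "wx": 0, "wy": 0, "wz": 0},
    {"jaw": 1, "x": 0.0005, "y": 0, "z": -0.002, "wx": 0, "wy": 0, "wz": 0},
    {"jaw": 1, "x": 0.0005, "y": 0, "z": -0.002, "wx": 0, "wy": 0, "wz": 0},
    {"jaw": 1, "x": 0.0005, "y": 0, "z": -0.002, "wx": 0, "wy": 0, "wz": 0},
    {"jaw": 1, "x": 0, "y": 0, "z": 0, "wx": 0, "wy": 0, "wz": 0},
    {"jaw": 1, "x": 0, "y": 0, "z": 0, "wx": 0, "wy": 0, "wz": 0},
    {"jaw": 1, "x": 0, "y": 0, "z": 0, "wx": 0, "wy": 0, "wz": 0},
  ],
)

```text
clock: 11.75
tcp_pos: [600.1, 100.3, 145.9]
tool_rot: [-0.285, 0.667, 0.614, 0.311]
ft_force: [0.2, 0.4, -4.8]
grip_width: 14.7
```

```bash
python3 - <<'E'
from h import *
o=env.get_obs();p=w2s(o['tcp_pos']);p0=np.array([-29.4,-1.3,138.1]);print(o['clock'],p,'along n',(p-p0)@n,'along d',(p-p0)@d,o['grip_width'],o['ft_force']@S,o['wrist_torque'])
E
```

```text
11.75 [-34.25640075  -0.79342095 145.8824516 ] along n 9.160528171983207 along d -0.4857002522900435 14.657757065164612 [ 0.38501341 -0.16599088 -4.78694131] [-1.48348688  0.10670707  0.04637809]
```

Emit:
drive_tool(
  deltas=[
    {"jaw": 1, "x": 0.0, "y": 0, "z": -0.001, "wx": 0, "wy": 0, "wz": 0},
    {"jaw": 1, "x": -0.0052, "y": 0, "z": -0.0014, "wx": 0, "wy": 0, "wz": 0},
    {"jaw": 1, "x": -0.0052, "y": 0, "z": -0.0014, "wx": 0, "wy": 0, "wz": 0},
    {"jaw": 1, "x": -0.0052, "y": 0, "z": -0.0014, "wx": 0, "wy": 0, "wz": 0},
    {"jaw": 1, "x": -0.0052, "y": 0, "z": -0.0014, "wx": 0, "wy": 0, "wz": 0},
    {"jaw": 1, "x": -0.0052, "y": 0, "z": -0.0014, "wx": 0, "wy": 0, "wz": 0},
    {"jaw": 1, "x": -0.0052, "y": 0, "z": -0.0014, "wx": 0, "wy": 0, "wz": 0},
    {"jaw": 1, "x": -0.0052, "y": 0, "z": -0.0014, "wx": 0, "wy": 0, "wz": 0},
  ],
)

```text
clock: 12.55
tcp_pos: [597.6, 68.2, 124.8]
tool_rot: [-0.285, 0.667, 0.614, 0.311]
ft_force: [-0.4, 0.5, -3.1]
grip_width: 14.8
```

```bash
python3 - <<'E'
from h import *
o=env.get_obs();p=w2s(o['tcp_pos']);p0=np.array([-29.4,-1.3,138.1]);print(o['clock'],p,'along n',(p-p0)@n,'along d',(p-p0)@d,o['grip_width'],o['ft_force']@S,o['wrist_torque'])
f=grab('wrist');cv2.imwrite('pics/w7.png',f['image'])
plan([(s2w(p+[-60,0,-20]),None,6)])
E
```

```text
12.55 [-66.4875374   -1.06668028 124.79454911] along n 10.373350238460487 along d 38.012025188469664 14.805747761236479 [ 0.41758949  0.44126818 -3.10509407] [-1.54848223  0.09861606 -0.00702463]
[-0.0088, 0.0, -0.0054, 0.0, 0.0, 0.0]  
[-0.0088, 0.0, -0.0054, 0.0, 0.0, 0.0]  
[-0.0088, 0.0, -0.0054, 0.0, 0.0, 0.0]  
[-0.0088, 0.0, -0.0054, 0.0, 0.0, 0.0]  
[-0.0088, 0.0, -0.0054, 0.0, 0.0, 0.0]  
[-0.0088, 0.0, -0.0054, 0.0, 0.0, 0.0]  
--
```

View pics/w7.png

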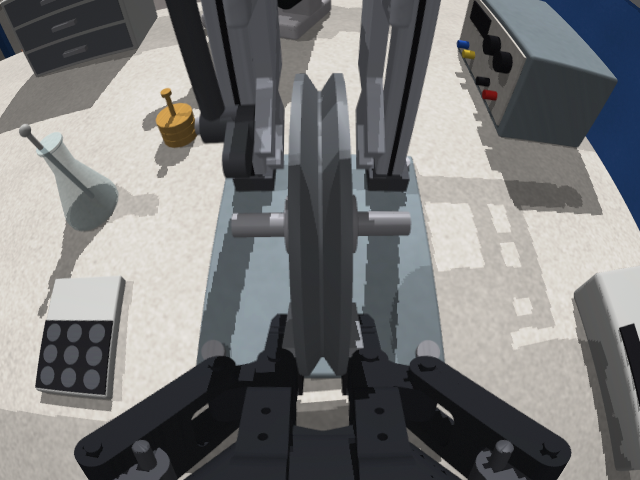

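```bash
python3 - <<'E'
from h import *
f=dict(np.load('pics/wrist.npz'));o=env.get_obs();Rc=R(o['tool_rot']);p=o['tcp_pos']
B=(wcloud(f)-p)@Rc  # tool frame
cam=(np.array(f['eye'])-p)@Rc
v,u=np.mgrid[:480,:640]
print('cam',cam)
for a,b in((235,280),(362,408)):
    m=(u>a)&(u<b)&(v>195)&(v<250)&(B[...,0]>25)&(B[...,0]<70)&(abs(B[...,2])<40)
    q=B[m]
    c=q.mean(0)
    print(m.sum(),np.percentile(q,[3,50,97],axis=0).round(1).tolist())
    # centre: fit circle r=5 in x-z
    from scipy.optimize import least_squares
    s=least_squares(lambda t:np.hypot(q[:,0]-t[0]-t[2]*(q[:,1]),q[:,2]-t[1]-t[3]*q[:,1])-5,[q[:,0].mean(),q[:,2].mean()+4,0,0],loss='soft_l1').x;ym=np.median(q[:,1]);print('axle x,z',s[0]+s[2]*ym,s[1]+s[3]*ym,'y ends',q[:,1].min().round(1),q[:,1].max().round(1))
m=(u>290)&(u<352)&(v>80)&(v<340)&(abs(B[...,1])<14)&(B[...,0]>-15)&(abs(B[...,2])<70);q=B[m];print('wheel y',np.percentile(q[:,1],[1,99]))
E
```

```text
cam [  82.97594546    0.24442783 -142.43943313]
1065 [[38.3, -34.1, -2.8], [43.7, -25.6, -1.3], [47.2, -17.3, 2.9]]
axle x,z 42.26847889522036 2.8071670307929146 y ends -35.4 -16.8
1102 [[38.7, 16.7, -2.5], [44.2, 25.1, -1.0], [47.9, 33.8, 2.7]]
axle x,z 42.93449751118471 3.1551270731260486 y ends 16.2 34.8
wheel y [-8.08852424  7.4421916 ]
```

Emit:
drive_tool(
  deltas=[
    {"jaw": 1, "x": -0.009, "y": 0, "z": -0.0054, "wx": 0, "wy": 0, "wz": 0},
    {"jaw": 1, "x": -0.009, "y": 0, "z": -0.0054, "wx": 0, "wy": 0, "wz": 0},
    {"jaw": 1, "x": -0.009, "y": 0, "z": -0.0054, "wx": 0, "wy": 0, "wz": 0},
    {"jaw": 1, "x": -0.009, "y": 0, "z": -0.0054, "wx": 0, "wy": 0, "wz": 0},
    {"jaw": 1, "x": -0.009, "y": 0, "z": -0.0054, "wx": 0, "wy": 0, "wz": 0},
    {"jaw": 1, "x": -0.009, "y": 0, "z": -0.0054, "wx": 0, "wy": 0, "wz": 0},
    {"jaw": 1, "x": 0.01, "y": 0, "z": -0.022, "wx": 0, "wy": 0, "wz": 0},
    {"jaw": 1, "x": 0.016, "y": 0, "z": -0.028, "wx": 0, "wy": 0, "wz": 0},
  ],
)

```text
clock: 13.4
tcp_pos: [589.8, -12.5, 157.1]
tool_rot: [-0.286, 0.668, 0.613, 0.31]
ft_force: [1.4, -0.3, -2.8]
grip_width: 15.1
```

```bash
cat >> h.py <<'E'
AX=np.array([42.6,-0.3,3.0]);cy=np.radians(77.4)
Rd=toolR([0,0,-1],[np.cos(cy),np.sin(cy),0])
E
python3 - <<'E'
from h import *
o=env.get_obs();Rc=R(o['tool_rot']);p=o['tcp_pos'];print(p,o['joints'].round(2));w=Ro.from_matrix(Rc.T@Rd).as_rotvec();print(w,np.linalg.norm(w))
Rh=Rc@Ro.from_rotvec(w/2).as_matrix()
g=np.array([527,-88,175])-Rd@AX;print(g)
plan([([590,-50,235],Rh,8),(g,Rd,8)])
E
```

```text
[589.78323936 -12.46683153 157.10672115] [-0.09  0.67  0.66  1.77 -1.13  1.55  0.95]
[ 0.62155293 -0.71423231 -1.33720561] 1.6384671755246942
[568.63949703 -97.00012705 178.        ]
[0.0044, 0.0004, -0.0098, 0.0388, -0.0446, -0.0836]  
[0.004, 0.0004, -0.01, 0.0388, -0.0446, -0.0836]  
[0.0035, 0.0003, -0.0102, 0.0388, -0.0446, -0.0836]  
[0.003, 0.0002, -0.0104, 0.0388, -0.0446, -0.0836]  
[0.0025, -0.0, -0.0105, 0.0388, -0.0446, -0.0836]  
[0.0021, -0.0002, -0.0106, 0.0388, -0.0446, -0.0836]  
[0.0016, -0.0005, -0.0107, 0.0388, -0.0446, -0.0836]  
[0.0012, -0.0008, -0.0107, 0.0388, -0.0446, -0.0836]  
--
[-0.0054, -0.0067, 0.0042, 0.0388, -0.0446, -0.0836]  
[-0.0047, -0.007, 0.0047, 0.0388, -0.0446, -0.0836]  
[-0.0039, -0.0071, 0.0052, 0.0388, -0.0446, -0.0836]  
[-0.003, -0.0072, 0.0056, 0.0388, -0.0446, -0.0836]  
[-0.0022, -0.0072, 0.006, 0.0388, -0.0446, -0.0836]  
[-0.0013, -0.0071, 0.0063, 0.0388, -0.0446, -0.0836]  
[-0.0004, -0.0069, 0.0066, 0.0388, -0.0446, -0.0836]  
[0.0005, -0.0067, 0.0069, 0.0388, -0.0446, -0.0836]  
--
```

Emit:
drive_tool(
  deltas=[
    {"jaw": 1, "x": 0.0044, "y": 0.0004, "z": -0.0098, "wx": 0.0388, "wy": -0.0446, "wz": -0.0836},
    {"jaw": 1, "x": 0.004, "y": 0.0004, "z": -0.01, "wx": 0.0388, "wy": -0.0446, "wz": -0.0836},
    {"jaw": 1, "x": 0.0035, "y": 0.0003, "z": -0.0102, "wx": 0.0388, "wy": -0.0446, "wz": -0.0836},
    {"jaw": 1, "x": 0.003, "y": 0.0002, "z": -0.0104, "wx": 0.0388, "wy": -0.0446, "wz": -0.0836},
    {"jaw": 1, "x": 0.0025, "y": 0, "z": -0.0105, "wx": 0.0388, "wy": -0.0446, "wz": -0.0836},
    {"jaw": 1, "x": 0.0021, "y": -0.0002, "z": -0.0106, "wx": 0.0388, "wy": -0.0446, "wz": -0.0836},
    {"jaw": 1, "x": 0.0016, "y": -0.0005, "z": -0.0107, "wx": 0.0388, "wy": -0.0446, "wz": -0.0836},
    {"jaw": 1, "x": 0.0012, "y": -0.0008, "z": -0.0107, "wx": 0.0388, "wy": -0.0446, "wz": -0.0836},
  ],
)

```text
clock: 14.2
tcp_pos: [590.5, -50.2, 237.2]
tool_rot: [-0.153, 0.422, 0.877, 0.17]
ft_force: [0.5, -0.3, -3.4]
grip_width: 15.0
```

Emit:
drive_tool(
  deltas=[
    {"jaw": 1, "x": -0.0054, "y": -0.0067, "z": 0.0042, "wx": 0.0388, "wy": -0.0446, "wz": -0.0836},
    {"jaw": 1, "x": -0.0047, "y": -0.007, "z": 0.0047, "wx": 0.0388, "wy": -0.0446, "wz": -0.0836},
    {"jaw": 1, "x": -0.0039, "y": -0.0071, "z": 0.0052, "wx": 0.0388, "wy": -0.0446, "wz": -0.0836},
    {"jaw": 1, "x": -0.003, "y": -0.0072, "z": 0.0056, "wx": 0.0388, "wy": -0.0446, "wz": -0.0836},
    {"jaw": 1, "x": -0.0022, "y": -0.0072, "z": 0.006, "wx": 0.0388, "wy": -0.0446, "wz": -0.0836},
    {"jaw": 1, "x": -0.0013, "y": -0.0071, "z": 0.0063, "wx": 0.0388, "wy": -0.0446, "wz": -0.0836},
    {"jaw": 1, "x": -0.0004, "y": -0.0069, "z": 0.0066, "wx": 0.0388, "wy": -0.0446, "wz": -0.0836},
    {"jaw": 1, "x": 0.0005, "y": -0.0067, "z": 0.0069, "wx": 0.0388, "wy": -0.0446, "wz": -0.0836},
  ],
)

```text
clock: 15.0
tcp_pos: [569.2, -96.4, 179.1]
tool_rot: [0.003, 0.109, 0.994, 0.001]
ft_force: [-0.5, -0.2, -4.1]
grip_width: 14.9
```

```bash
python3 - <<'E'
from h import *
f=grab('wrist');cv2.imwrite('pics/w8.png',f['image'])
f=grab('wrist')
o=env.get_obs();print(o['clock'],o['tcp_pos'],o['joints'].round(2),o['ft_force'],o['grip_width'])
g=np.array([527,-88,175])-Rd@AX
plan([(g,Rd,3)])
E
```

```text
15.1 [567.22589009 -95.22222526 178.19328168] [-0.45  0.38  0.69  1.8  -0.28  1.06  1.7 ] [-0.14407173  0.18491941 -3.13707265] 14.382702462670432
[-0.0006, -0.0005, 0.0001, 0.0012, 0.0001, -0.0003]  
[-0.0006, -0.0005, 0.0001, 0.0012, 0.0001, -0.0003]  
[-0.0006, -0.0005, 0.0001, 0.0012, 0.0001, -0.0003]  
--
```

View pics/w8.png

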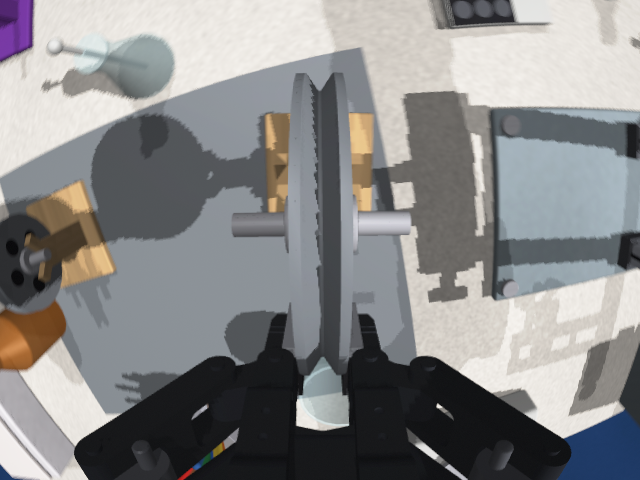

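```bash
python3 - <<'E'
from h import *
f=dict(np.load('pics/wrist.npz'));P=wcloud(f);v,u=np.mgrid[:480,:640]
cs=np.array([np.sin(cy),-np.cos(cy)]);cyv=np.array([np.cos(cy),np.sin(cy)])
C=np.array([527,-88.])
L=(P[...,:2]-C);X=L@cs;Y=L@cyv;Z=P[...,2]
hsv=cv2.cvtColor(f['image'],cv2.COLOR_BGR2HSV)
m=(hsv[...,1]>70)&(hsv[...,0]<25)&(abs(X)<70)&(abs(Y)<70)&(v<240)
for n_,mm in(('base',m&(Z>4)&(Z<16)),('plateL',m&(Z>55)&(Z<100)&(Y<0)),('plateR',m&(Z>55)&(Z<100)&(Y>0))):
    print(n_,mm.sum(),'X',np.percentile(X[mm],[1,50,99]).round(1),'Y',np.percentile(Y[mm],[1,50,99]).round(1),'Z',np.percentile(Z[mm],[1,50,99]).round(1))
    if n_!='base':
        x=X[mm];z=Z[mm];y=Y[mm]
        print([(b,int(((x>=b)&(x<b+3)).sum()),np.percentile(z[(x>=b)&(x<b+3)],90).round(1)) for b in range(-21,24,3) if ((x>=b)&(x<b+3)).sum()>5])
        t=z>80;print('top Y',np.percentile(y[t],[2,98]).round(1))
E
```

```text
base 2875 X [-48.4 -22.6  31.1] Y [-46.1  24.3  42.4] Z [ 6.4  8.3 10. ]
plateL 542 X [-20.5  -5.7  13.9] Y [-30.  -26.7 -22.5] Z [71.1 80.9 87.1]
[(-21, 54, np.float64(83.0)), (-18, 69, np.float64(86.6)), (-15, 57, np.float64(86.6)), (-12, 48, np.float64(84.5)), (-9, 39, np.float64(81.3)), (-6, 37, np.float64(77.8)), (-3, 39, np.float64(75.6)), (0, 47, np.float64(73.6)), (3, 48, np.float64(75.9)), (6, 39, np.float64(78.9)), (9, 36, np.float64(82.3)), (12, 29, np.float64(84.7))]
top Y [-29.9 -22.5]
plateR 469 X [-21.   -8.   12.8] Y [18.5 23.1 25.9] Z [71.4 80.9 86.9]
[(-21, 63, np.float64(83.5)), (-18, 62, np.float64(86.4)), (-15, 48, np.float64(86.7)), (-12, 46, np.float64(85.0)), (-9, 39, np.float64(81.1)), (-6, 37, np.float64(77.9)), (-3, 29, np.float64(75.4)), (0, 40, np.float64(73.4)), (3, 38, np.float64(75.7)), (6, 29, np.float64(79.2)), (9, 22, np.float64(82.4)), (12, 11, np.float64(83.9))]
top Y [18.5 25.5]
```

```bash
python3 - <<'E'
from h import *
g=np.array([527.5,-90.3,91])-Rd@AX
plan([(g,Rd,7)])
E
```

```text
[-0.0004, -0.0006, 0.012, 0.0005, 0.0, -0.0001]  
[-0.0004, -0.0005, 0.012, 0.0005, 0.0, -0.0001]  
[-0.0004, -0.0005, 0.012, 0.0005, 0.0, -0.0001]  
[-0.0004, -0.0005, 0.012, 0.0005, 0.0, -0.0001]  
[-0.0004, -0.0005, 0.012, 0.0005, 0.0, -0.0001]  
[-0.0004, -0.0005, 0.012, 0.0005, 0.0, -0.0001]  
[-0.0004, -0.0005, 0.012, 0.0005, 0.0, -0.0001]  
--
```

Emit:
drive_tool(
  deltas=[
    {"jaw": 1, "x": -0.0012, "y": -0.0018, "z": 0.012, "wx": 0.003, "wy": 0, "wz": 0},
    {"jaw": 1, "x": -0.0012, "y": -0.0018, "z": 0.012, "wx": 0, "wy": 0, "wz": 0},
    {"jaw": 1, "x": -0.0004, "y": 0, "z": 0.012, "wx": 0, "wy": 0, "wz": 0},
    {"jaw": 1, "x": 0, "y": 0, "z": 0.012, "wx": 0, "wy": 0, "wz": 0},
    {"jaw": 1, "x": 0, "y": 0, "z": 0.012, "wx": 0, "wy": 0, "wz": 0},
    {"jaw": 1, "x": 0, "y": 0, "z": 0.012, "wx": 0, "wy": 0, "wz": 0},
    {"jaw": 1, "x": 0, "y": 0, "z": 0.012, "wx": 0, "wy": 0, "wz": 0},
    {"jaw": 1, "x": 0, "y": 0, "z": 0, "wx": 0, "wy": 0, "wz": 0},
  ],
)

```text
clock: 15.9
tcp_pos: [570.3, -100.5, 91.5]
tool_rot: [-0.0, 0.11, 0.994, -0.002]
ft_force: [-2.0, 0.4, -3.5]
grip_width: 15.0
```

```bash
python3 - <<'E'
from h import *
f=grab('wrist');o=env.get_obs();print(o['clock'],o['tcp_pos'],o['ft_force'],'axle',o['tcp_pos']+R(o['tool_rot'])@AX)
cv2.imwrite('pics/w9.png',f['image'])
E
```

```text
15.95 [ 571.12790988 -100.78527544   92.54206151] [-0.75587123 -0.24147685 -3.6833826 ] axle [529.49211305 -91.79107404  89.47371294]
```

View pics/w9.png

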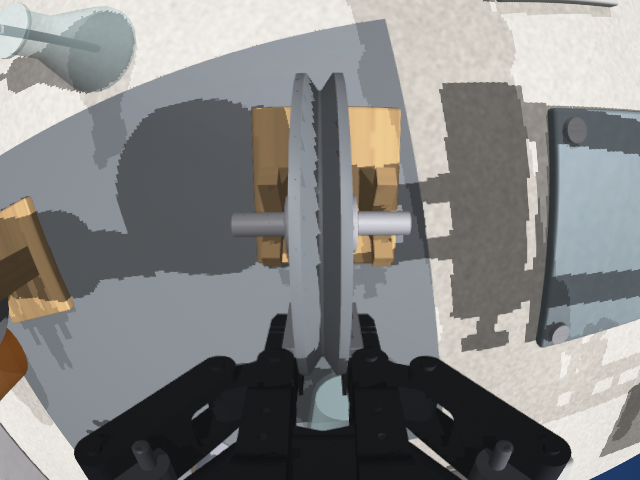

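Emit:
drive_tool(
  deltas=[
    {"jaw": 1, "x": 0.001, "y": 0.001, "z": 0, "wx": 0, "wy": 0, "wz": 0},
    {"jaw": 1, "x": 0.001, "y": 0.001, "z": 0, "wx": 0, "wy": 0, "wz": 0},
    {"jaw": 1, "x": 0, "y": 0, "z": 0.002, "wx": 0, "wy": 0, "wz": 0},
    {"jaw": 1, "x": 0, "y": 0, "z": 0.002, "wx": 0, "wy": 0, "wz": 0},
    {"jaw": 1, "x": 0, "y": 0, "z": 0.0015, "wx": 0, "wy": 0, "wz": 0},
    {"jaw": 1, "x": 0, "y": 0, "z": 0.0015, "wx": 0, "wy": 0, "wz": 0},
    {"jaw": 1, "x": 0, "y": 0, "z": 0.001, "wx": 0, "wy": 0, "wz": 0},
    {"jaw": 1, "x": 0, "y": 0, "z": 0.001, "wx": 0, "wy": 0, "wz": 0},
  ],
)

```text
clock: 16.75
tcp_pos: [570.4, -98.6, 84.5]
tool_rot: [0.002, 0.11, 0.994, -0.001]
ft_force: [0.3, 0.7, -4.2]
grip_width: 14.8
```

```bash
python3 - <<'E'
from h import *
f=grab('wrist');o=env.get_obs();print(o['clock'],o['tcp_pos'],o['ft_force'],'axle',o['tcp_pos']+R(o['tool_rot'])@AX)
E
```

```text
16.8 [570.25606131 -98.57840705  84.31732598] [-0.29626461  0.80794976 -3.23687882] axle [528.62541271 -89.5868302   81.17238681]
```

Still hanging; keep lowering to contact.

Emit:
drive_tool(
  deltas=[
    {"jaw": 1, "x": 0, "y": 0, "z": 0.001, "wx": 0, "wy": 0, "wz": 0},
    {"jaw": 1, "x": 0, "y": 0, "z": 0.001, "wx": 0, "wy": 0, "wz": 0},
    {"jaw": 1, "x": 0, "y": 0, "z": 0.001, "wx": 0, "wy": 0, "wz": 0},
    {"jaw": 1, "x": 0, "y": 0, "z": 0.0005, "wx": 0, "wy": 0, "wz": 0},
    {"jaw": 1, "x": 0, "y": 0, "z": 0, "wx": 0, "wy": 0, "wz": 0},
    {"jaw": 1, "x": 0, "y": 0, "z": 0, "wx": 0, "wy": 0, "wz": 0},
    {"jaw": 1, "x": 0, "y": 0, "z": 0, "wx": 0, "wy": 0, "wz": 0},
    {"jaw": 1, "x": 0, "y": 0, "z": 0, "wx": 0, "wy": 0, "wz": 0},
  ],
)

```text
clock: 17.6
tcp_pos: [570.5, -98.7, 82.6]
tool_rot: [0.002, 0.11, 0.994, -0.001]
ft_force: [-3.0, 1.1, 7.4]
grip_width: 14.6
```

```bash
python3 - <<'E'
from h import *
f=grab('wrist');o=env.get_obs();print(o['clock'],o['tcp_pos'],o['ft_force'],o['wrist_torque'],'axle',o['tcp_pos']+R(o['tool_rot'])@AX)
E
```

```text
17.65 [570.51289393 -98.70899918  82.61340054] [-2.45004654  0.6214932   8.24222948] [ 0.26993292  0.91474669 -0.01922131] axle [528.88657358 -89.70004721  79.46090332]
```

Emit:
drive_tool(
  deltas=[
    {"jaw": 1, "x": 0.0007, "y": 0, "z": 0, "wx": 0, "wy": 0, "wz": 0},
    {"jaw": 1, "x": 0, "y": 0, "z": 0, "wx": 0, "wy": 0, "wz": 0},
    {"jaw": 0.5, "x": 0, "y": 0, "z": 0, "wx": 0, "wy": 0, "wz": 0},
    {"jaw": 0.3, "x": 0, "y": 0, "z": 0, "wx": 0, "wy": 0, "wz": 0},
    {"jaw": 0.1, "x": 0, "y": 0, "z": 0, "wx": 0, "wy": 0, "wz": 0},
    {"jaw": 0, "x": 0, "y": 0, "z": 0, "wx": 0, "wy": 0, "wz": 0},
    {"jaw": 0, "x": 0, "y": 0, "z": 0, "wx": 0, "wy": 0, "wz": 0},
    {"jaw": 0, "x": 0, "y": 0, "z": 0, "wx": 0, "wy": 0, "wz": 0},
  ],
  force=40,
)

```text
clock: 18.45
tcp_pos: [569.7, -98.4, 81.0]
tool_rot: [0.002, 0.11, 0.994, -0.001]
ft_force: [0.0, -0.5, -0.5]
grip_width: 42.6
```

```bash
python3 - <<'E'
from h import *
f=grab('wrist');o=env.get_obs();print(o['clock'],o['tcp_pos'],o['ft_force'],o['grip_width'])
p=o['tcp_pos'];Rc=R(o['tool_rot']);B=(wcloud(f)-p)@Rc;v,u=np.mgrid[:480,:640]
for n_,m in(('wheel',(u>270)&(u<370)&(v>80)&(v<330)&(abs(B[...,1])<15)&(B[...,0]>15)&(B[...,2]<20)),('axL',(u>215)&(u<285)&(v>195)&(v<250)&(abs(B[...,2])<12)),('axR',(u>360)&(u<425)&(v>195)&(v<250)&(abs(B[...,2])<12))):
    print(n_,m.sum(),np.percentile(B[m],[2,50,98],axis=0).round(1).tolist())
E
```

```text
18.5 [569.67116087 -98.40658646  81.01733756] [-0.08441222 -0.83800113 -1.01390824] 42.66342482959787
wheel 16091 [[31.0, -9.6, -57.5], [61.8, -1.7, -50.0], [94.6, 10.9, -7.3]]
axL 1987 [[33.6, -36.9, -4.5], [44.7, -25.5, -0.9], [55.7, -16.6, 8.9]]
axR 1917 [[33.8, 14.3, -3.7], [44.8, 22.8, -1.1], [55.8, 33.8, 6.8]]
```

Released and seated. Back off straight up.

Emit:
drive_tool(
  deltas=[
    {"jaw": 0, "x": 0, "y": 0, "z": -0.01, "wx": 0, "wy": 0, "wz": 0},
    {"jaw": 0, "x": 0, "y": 0, "z": -0.02, "wx": 0, "wy": 0, "wz": 0},
    {"jaw": 0, "x": 0, "y": 0, "z": -0.03, "wx": 0, "wy": 0, "wz": 0},
    {"jaw": 0, "x": 0, "y": 0, "z": -0.03, "wx": 0, "wy": 0, "wz": 0},
    {"jaw": 0, "x": 0, "y": 0, "z": -0.03, "wx": 0, "wy": 0, "wz": 0},
    {"jaw": 0, "x": 0, "y": 0, "z": -0.03, "wx": 0, "wy": 0, "wz": 0},
    {"jaw": 0, "x": 0, "y": 0, "z": 0, "wx": 0, "wy": 0, "wz": 0},
    {"jaw": 0, "x": 0, "y": 0, "z": 0, "wx": 0, "wy": 0, "wz": 0},
  ],
)

```text
clock: 19.3
tcp_pos: [569.5, -98.0, 232.1]
tool_rot: [0.003, 0.11, 0.994, -0.001]
ft_force: [0.7, -0.4, -0.9]
grip_width: 42.9
```

```bash
python3 - <<'E'
from h import *
f=grab('wrist');o=env.get_obs();print(o['clock'],o['tcp_pos'],o['ft_force'],o['grip_width'])
cv2.imwrite('pics/w10.png',f['image'])
P=wcloud(f);cs=np.array([np.sin(cy),-np.cos(cy)]);cyv=np.array([np.cos(cy),np.sin(cy)])
L=P[...,:2]-np.array([527.5,-90.3]);X=L@cs;Y=L@cyv;Z=P[...,2]
for n_,m in(('wheel',(abs(X)<70)&(abs(Y)<14)&(Z>100)&(Z<160)),('axL',(abs(X)<12)&(Y<-30)&(Y>-45)&(Z>70)&(Z<95)),('axR',(abs(X)<12)&(Y>30)&(Y<45)&(Z>70)&(Z<95))):
    if m.sum(): print(n_,m.sum(),[np.percentile(a[m],[2,50,98]).round(1).tolist() for a in(X,Y,Z)])
A=w2s(P);m=(A[...,1]>46)&(A[...,1]<90)&(A[...,2]>230)&(A[...,2]<300)&(abs(A[...,0])<100);print('lever grip',m.sum(),np.median(A[m],0) if m.sum() else '')
E
```

```text
19.35 [568.81354341 -97.74815697 230.91463795] [-0.51673702 -0.37382177  0.25534025] 42.41301512228311
wheel 3392 [[-51.2, -6.5, 46.8], [-8.2, -0.6, 7.2], [104.2, 130.2, 138.3]]
axL 103 [[-4.8, -0.6, 4.7], [-36.2, -33.1, -30.1], [78.3, 82.3, 84.4]]
axR 88 [[-4.9, -0.8, 4.6], [30.3, 32.9, 35.3], [78.8, 82.4, 84.5]]
lever grip 0
```

View pics/w10.png

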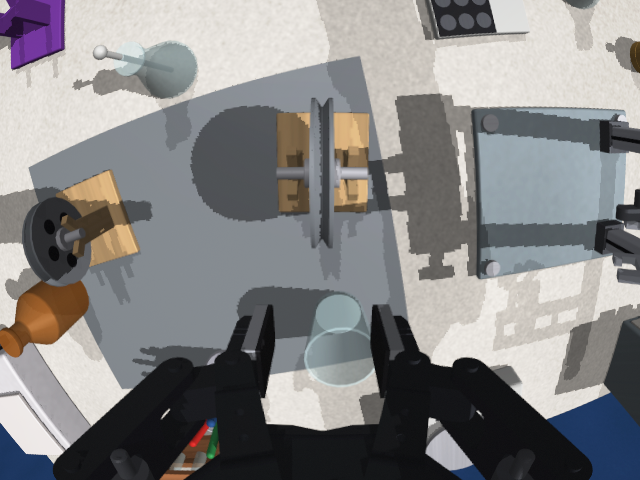

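```bash
python3 - <<'E'
from h import *
f=grab('top');A=w2s(cloud(f));m=(A[...,1]>46)&(A[...,1]<90)&(A[...,2]>150)&(A[...,2]<300)&(A[...,0]>-110)&(A[...,0]<60);print('lever grip',m.sum(),np.median(A[m],0).round(1) if m.sum() else '')
o=env.get_obs();print(o['clock'],o['ft_force'].round(2),abs(o['joint_velocities']).max())
if m.sum() and np.median(A[m],0)[2]>250: env.close_job();print('closed')
E
```

```text
lever grip 130 [-12.7  64.5 272.9]
19.4 [-0.19 -0.06 -0.5 ] 0.01242964993038944
the job is handed in; nothing more can be done
closed
```

The pulley is out of the stand and sitting in the empty cradle, released, with the cam lever left open. I handed the job in at 19.4 s.

**What I did:**
- I pinched the lever grip from above and swung it back to about its stop.
- I took the front of the wheel with the tool tilted 40° below level and lifted it about 10 mm square to the slots.
- I drew it about 38 mm along the slots and down, then carried it upright to the cradle.
- I lowered it until the wrist force read +8 N, held it there, opened the fingers and backed straight up.

**Last checks:**
- **Pulley:** the axle lies level in both notches. By the wrist camera its centre is within about 1 mm of the seat point across and along, and in height it agrees to about 1 mm (top of the axle at 84.5 mm).
- **Lever:** the grip is upright, with its top 273 mm above the bench. I inferred the open angle from that, since I had no direct reading of the joint.
- **Robot:** it was touching nothing, with the wrist force under 1 N.
- **Other objects:** the arm never went near the other objects. They look undisturbed in the last wrist picture, but I did not measure them.

**What disagreed:**
- **Stand position:** the top and wrist cameras differed by 2 to 3 mm. I corrected for this from close-up views.
- **Cradle approach:** the first descent was about 2 mm off, and I fixed it before the axle touched.
- **First grasp direction:** joint 7 was heading for its limit, so I used the half-turned grasp instead.

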